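Make up a shear test kit and a moisture test kit

TASK

From the stock lying loose on the desk (leave what is in the green case) make up two soil test kits on the aluminium trays, each thing centred on the dark silhouette of its shape. On the tray with a square silhouette lay the porous stone flat and square on the square, stand the brass ring centred on top of the stone, and put the small slotted weight on the disc; on the tray with two discs stand the open tin on the larger disc and the blue-lidded jar on the smaller one, both upright. The large slotted weight and the lidded tin are not needed: leave them where they are.

Things in the scene. Friction and masses are not known exactly. Their poses are not given: they have to be found in the camera images.
- shear_tray: Shallow aluminium tray, 140 (its x) by 240 (its y) mm, fastened down; floor 6 mm and rim 11 mm above the desk, rim 4 mm thick. Origin: centre of its underside, z up. Flat dark rubber silhouettes in its floor: a 66 mm square centred at tray (x 0, y +50 mm) with sides along the tray's, and a 60 mm disc centred at (x 0, y -50 mm).
- moisture_tray: Shallow aluminium tray, 140 (its x) by 240 (its y) mm, fastened down; floor 6 mm and rim 11 mm above the desk, rim 4 mm thick. Origin: centre of its underside, z up. Flat dark rubber silhouettes in its floor: a 70 mm disc centred at tray (x 0, y +50 mm), and a 50 mm disc centred at (x 0, y -50 mm).
- stone: Porous stone: grey-brown square plate 60 x 60 x 10 mm, loose, lying flat on the desk (not one of the squares in the green case). Origin: centre of its underside; x and y run along its sides, z up. Can be gripped across its sides.
- ring: Brass cutter ring: open ring, outer diameter 63 mm, about 46 mm clear inside, 25 mm high, loose, lying flat on the desk (not the one in the green case). Origin: centre of its underside, z up.
- small_weight: Small slotted weight: flat grey iron disc, 54 mm diameter, 10 mm thick, with a narrow radial slot, loose, lying flat. Origin: centre of its underside, z up. Can be gripped across its rim.
- open_tin: Open tin: aluminium cup without a lid, brown soil inside, 63 mm diameter, 42 mm high, loose, upright. Origin: centre of its underside, z up.
- jar: Sample jar: white jar with a blue screw lid that is fixed on, 46 mm diameter at the lid (top 14 mm), 42 mm below, 56 mm high, loose, upright. Origin: centre of its underside, z up.
- large_weight: Large slotted weight, not needed: like the small one but 68 mm diameter and 12 mm thick, loose, lying flat; leave alone. Origin: centre of its underside.
- lidded_tin: Tin with its lid on, not needed: aluminium, 66 mm diameter, 45 mm high, closed top, loose, upright; leave alone. Origin: centre of its underside.
Things that resemble listed ones, but are neither listed nor needed, are in the scene too. Leave any orange or red look-alike of the small_weight alone. What is shaped like the jar but purple is not meant.

How it is judged:
By the outcome, as a careful person would: the job done as asked, in the order asked, and still so for the second after the job is handed in, with the robot touching nothing.
It also fails if it takes over 109 s, if anything falls off the work surface, if the arm or the gripper's body presses on something with over 40 N, if the wrist force passes 120 N, or if a joint passes its speed limit or range.

ROBOT

A 7-joint arm with a two-finger parallel gripper is mounted at the origin on a cart in front of the work surface, level with it; the furniture and walls round the work are solid. World frame = base frame: x ahead of the robot, y to its left, z up, the work surface at z = 0. Lengths are in m, angles in rad, forces in N, time in s.
With the tool pointing down it reaches from about 0.4 to 0.85 m from the base axis. Payload 10.4 kg.
Tool frame: the origin (TCP) lies at the very end of the fingers, on their centre line; the grasp point (between the pads) lies 19 mm behind it; z points along the fingers, y is the line along which they close (so a half turn about z gives the same grasp; the last joint's range is limited). The gripper opens to 85 mm and grips with 20 to 120 N. Pads are 22 mm wide; open, the fingers measure 114 mm over their backs; the gripper's body (76 mm by 85 mm) begins 54 mm behind the grasp point. The pads swing forward as they close: fully open they stand 13 mm farther back than shut.
Start: joints at [-1.149, 0.332, -0.065, 1.46, 0.022, 1.35, -0.088], TCP at [0.269, 0.564, 0.231] pointing down, gripper open.
Joint ranges: [-2.6, 2.6], [-0.5, 2.12], [-1.47, 1.34], [0.16, 2.42], [-1.27, 4.41], [0.06, 2.06], [-2.6, 2.6]. Speed limits (rad/s): [2.22, 2.22, 2.79, 2.79, 3.14, 3.14, 3.14].

INTERFACE

Orientations are given as [roll, pitch, yaw] about the fixed x, y, z axes, in that order (R = Rz(yaw) Ry(pitch) Rx(roll)).
In Python, from workcell import manip, imaging gives the robot as it stands. The module is installed in compiled form; this text tells all that it offers.
- The arm moves only by the shell command python3 -m jog 'ROWS' [FORCE]. ROWS is JSON, a list of rows, each an object with "delta_pos": the shift along the tool's x, y, z in mm, a list of three; "twist": the turn about the tool's z in rad; "claw": the finger opening in mm, from 0 to 85.4. In form: [{"delta_pos": [dx, dy, dz], "twist": twist, "claw": claw}, ...]. A call has 1 to 8 rows; each row is the pose to reach, as a shift and turn from the pose commanded when the call began, along the tool's axes at that moment; what a row does not reach only later rows make up. A row lasts 1/10 s, in which the tool goes at most 50 mm and 8.59 degrees, less where a joint would pass 70% of its speed; a pose out of reach is approached as far as the arm can. A call with a gripper value outside its range is refused whole. The fingers move at their own pace and stop on an object; FORCE is the grip in N (left out, the last holds). Time passes only in rows, so rows that repeat a pose let the fingers close. It gives the time, the measured TCP pose, the force, the opening and the grip force at its end, in the units of the state.
- manip.get_obs(): the state, without advancing time (a new reading comes with each control period).
- imaging.grab_frame(name): name is "scene" or "top"; returns a dict with "frame" (420x560x3 uint8, red, green, blue), "fx", "fy", "cx", "cy" (pixels), "origin" and "attitude" of the camera in the world. Camera axes: x right, y down, z forward; pixel columns grow to the right and rows downward; lengths in m; the calibration is good to about 2 mm. A picture is of the moment at which its call begins. There is no depth.
- manip.close_job(): hands the job in; it is judged then, once.
The state is a dict: "t": time; "joint_positions": joint angles; "qd": joint speeds; "joint_torque": joint torques, N m; "ee_pos": TCP position; "tool_rot": TCP orientation; "wrist_force": force on the tool from outside, world axes, zero at the start; "ft_torque": the same for the moment, N m; "finger_gap": opening from 0.0 (shut) to 1.0 (fully open); "finger_force": force on a finger pad.
Only numpy, scipy, OpenCV 4.12 (cv2) and the standard library are available. Lean on these libraries where they do the work, as an engineer would, in place of code of your own. Each camera call takes 0.05 s, during which the arm holds its last target. There are 200 camera calls.

## Working session

There is one attempt and no reset: what is moved stays moved. The work goes in short steps, Python scripts to look and compute and a shell command to move; the robot and the scene stay as the last step left them, time stands still between calls to the robot, and variables do not carry over. Pictures are saved under pics/ and viewed, at most 14 in all, crops included, and the job is handed in when it is done.

```bash
mkdir -p pics; python3 - <<'E'
from workcell import manip, imaging
import cv2,numpy as np,pickle
d={}
for n in("scene","top"):
    f=imaging.grab_frame(n);d[n]=f
    cv2.imwrite(f"pics/{n}0.png",cv2.resize(f["frame"][:,:,::-1],(800,600),interpolation=cv2.INTER_CUBIC))
    print(n,f["fx"],f["fy"],f["cx"],f["cy"],np.round(f["origin"],4),np.round(f["attitude"],4))
pickle.dump(d,open("f0.pkl","wb"))
o=manip.get_obs();print({k:np.round(v,3) for k,v in o.items()})
E
```

```text
scene 417.7887402054803 417.7887402054803 281.7231736446793 218.01593999591486 [-0.1213 -0.7153  0.5743] [-2.0842  0.0252 -0.7362]
top 428.57805363805153 428.57805363805153 271.3093663116935 207.07346710453749 [0.3987 0.0057 1.2107] [-3.0523e+00  2.2000e-03 -1.5916e+00]
{'t': np.float64(0.1), 'joint_positions': array([-1.149,  0.333, -0.065,  1.461,  0.022,  1.35 , -0.089]), 'qd': array([-0.   , -0.002,  0.   , -0.001, -0.   ,  0.   ,  0.001]), 'joint_torque': array([ 2.0000e-03, -6.2674e+01,  4.9000e-02, -3.9244e+01,  1.6000e-02,
        7.0000e-03,  0.0000e+00]), 'ee_pos': array([0.269, 0.564, 0.231]), 'tool_rot': array([-3.14 ,  0.   ,  2.697]), 'wrist_force': array([ 0.083, -0.621, -0.248]), 'ft_torque': array([-0.019, -0.047, -0.029]), 'finger_force': np.float64(0.0), 'finger_gap': np.float64(1.002)}
```

View pics/scene0.png

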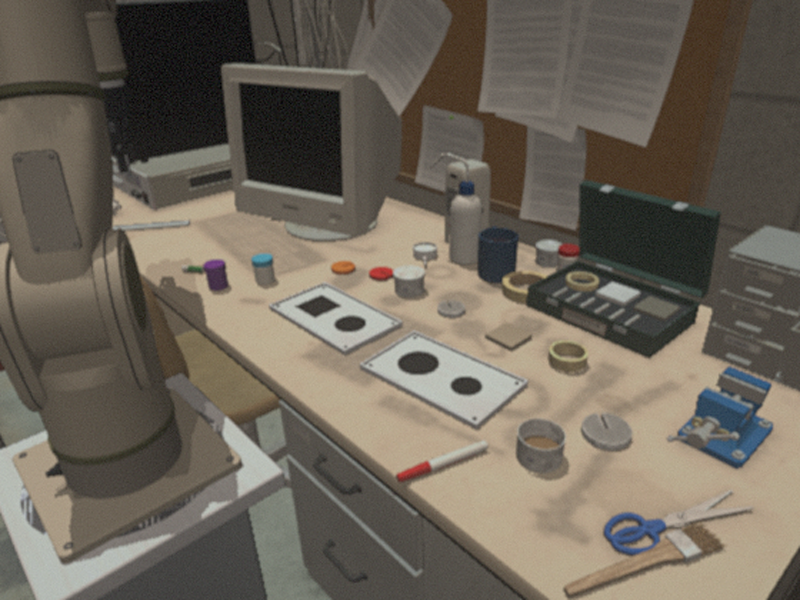

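View pics/top0.png

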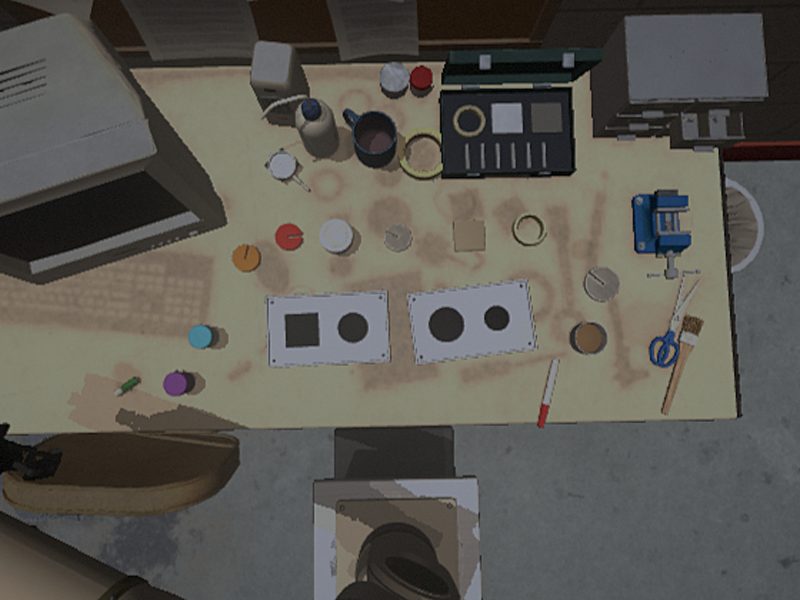

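Both views show the desk. In the top view (800x600 pixels): square tray at (328,328), two-disc tray at (472,321), small weight (397,237), stone (469,235), ring (529,229), open tin (588,337), blue jar (202,336), large weight (601,284), lidded tin (336,236).

```bash
cat > h.py <<'E'
import numpy as np,cv2,pickle
from scipy.spatial.transform import Rotation as R
from workcell import manip,imaging
def pix2w(f,uv,z):
    uv=np.atleast_2d(np.asarray(uv,float))
    d=np.c_[(uv[:,0]-f["cx"])/f["fx"],(uv[:,1]-f["cy"])/f["fy"],np.ones(len(uv))]
    d=d@R.from_euler("xyz",f["attitude"]).as_matrix().T
    o=np.asarray(f["origin"]);return o+d*((z-o[2])/d[:,2])[:,None]
def w2pix(f,p):
    c=(np.atleast_2d(p)-f["origin"])@R.from_euler("xyz",f["attitude"]).as_matrix()
    return np.c_[f["fx"]*c[:,0]/c[:,2]+f["cx"],f["fy"]*c[:,1]/c[:,2]+f["cy"]]
def blob(f,uv,mask,r=45):
    """contour of the connected mask part nearest to uv"""
    m=np.zeros(mask.shape,np.uint8);u,v=map(int,uv)
    m[max(v-r,0):v+r,max(u-r,0):u+r]=mask[max(v-r,0):v+r,max(u-r,0):u+r]
    cs=[c for c in cv2.findContours(m,cv2.RETR_EXTERNAL,cv2.CHAIN_APPROX_NONE)[0] if cv2.contourArea(c)>40]
    return max(cs,key=lambda c:cv2.pointPolygonTest(c,(float(u),float(v)),True))
def cen(c):
    M=cv2.moments(c);return M["m10"]/M["m00"],M["m01"]/M["m00"]
def grab(n,path=None):
    f=imaging.grab_frame(n)
    return f
def desk_mask(im,thr=14):
    lab=cv2.cvtColor(cv2.bilateralFilter(im,7,25,5),cv2.COLOR_RGB2LAB).astype(float)
    return lab
E
python3 - <<'E'
from h import *
f=pickle.load(open("f0.pkl","rb"))["top"];im=f["frame"];s=1.42857
hsv=cv2.cvtColor(cv2.medianBlur(im,3),cv2.COLOR_RGB2HSV)
gray=cv2.medianBlur(im,3).max(2)
P=dict(sw=(397,237),stone=(469,235),ring=(529,220),otin=(588,337),jar=(202,336),lw=(601,284),lt=(336,236),desk=(500,260),desk2=(560,310),stain=(390,205),tray=(290,300))
for k,(u,v) in P.items(): print(k,hsv[int(v/s),int(u/s)],cv2.cvtColor(im,cv2.COLOR_RGB2LAB)[int(v/s),int(u/s)])
dark=((gray<75)*255).astype(np.uint8)
for k,uv in dict(sq=(302,330),d60=(352,327),d70=(446,324),d50=(496,318)).items():
    c=blob(f,np.array(uv)/s,dark);p=pix2w(f,c[:,0],.006)[:,:2]
    r=cv2.minAreaRect((p*1000).astype(np.float32));print(k,np.round(pix2w(f,cen(c),.006)[0],4),np.round(r[1],1),round(r[2],1),"area-d",round(2000*np.sqrt(cv2.contourArea(p.astype(np.float32))/np.pi),1))
crop=im[130:270,100:460];cv2.imwrite("pics/c1.png",cv2.resize(crop[:,:,::-1],None,fx=2.2,fy=2.2,interpolation=cv2.INTER_CUBIC))
S=hsv[130:270,100:460,1];cv2.imwrite("pics/c1s.png",cv2.resize(np.vstack([S,gray[130:270,100:460]]),None,fx=2,fy=2))
E
```

```text
sw [ 16  37 103] [ 76 131 134]
stone [ 17  62 120] [118 130 139]
ring [ 16  58 127] [124 131 138]
otin [ 15 106 101] [ 93 133 144]
jar [ 98 124 144] [128 115 113]
lw [ 23  37 109] [133 128 138]
lt [113  22 149] [148 129 122]
desk [ 30  36 136] [142 125 138]
desk2 [ 14  57 130] [128 131 138]
stain [ 17  57 120] [119 131 138]
tray [114  25 152] [150 129 122]
sq [0.4438 0.1769 0.006 ] [62.  64.4] 89.7 area-d 69.4
d60 [0.4468 0.0769 0.006 ] [53.4 56.2] 89.0 area-d 55.3
d70 [ 0.4489 -0.1072  0.006 ] [67.5 64.6] 88.8 area-d 65.7
d50 [ 0.4593 -0.2062  0.006 ] [45.  45.2] 88.0 area-d 45.8
```

View pics/c1s.png

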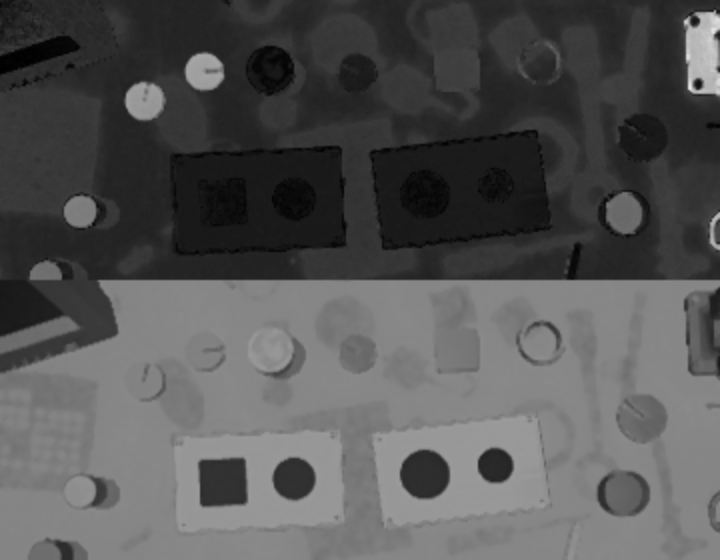

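Silhouettes come out clearly; distances between them are 100 mm as they must be. Now the objects.

```bash
python3 - <<'E'
from h import *
f=pickle.load(open("f0.pkl","rb"))["top"];im=f["frame"];s=1.42857
P=dict(sw=(397,237),stone=(469,235),ring=(529,229),otin=(588,337),jar=(202,336),lw=(601,284))
b=cv2.medianBlur(im,3).astype(float);H={"sw":.01,"stone":.01,"ring":.025,"otin":.042,"jar":.056,"lw":.012}
tiles=[]
for k,uv in P.items():
    u,v=[int(x/s) for x in uv];w=b[v-26:v+27,u-26:u+27]
    bg=np.median(np.r_[w[:4].reshape(-1,3),w[-4:].reshape(-1,3)],0)
    d=np.abs(w/w.sum(2,keepdims=True)-bg/bg.sum()).sum(2)*300+np.abs(w.sum(2)-bg.sum())/10
    t,m=cv2.threshold(np.clip(d*6,0,255).astype(np.uint8),0,255,cv2.THRESH_OTSU)
    m=cv2.morphologyEx(m,cv2.MORPH_CLOSE,np.ones((3,3)))
    c=max(cv2.findContours(m,cv2.RETR_EXTERNAL,cv2.CHAIN_APPROX_NONE)[0],key=cv2.contourArea)+[[u-26,v-26]]
    h=H[k]; hull=cv2.convexHull(c);p=(pix2w(f,hull[:,0],h/2)[:,:2]*1000).astype(np.float32)
    r=cv2.minAreaRect(p);x,y,W,Hh=cv2.boundingRect(p)
    print(k,"rect",np.round(r[0],1),np.round(r[1],1),round(r[2],1),"circ",np.round(cv2.minEnclosingCircle(p)[0],1),"cen",np.round(pix2w(f,cen(hull),h/2)[0,:2]*1000,1),'t',t,bg)
    z=cv2.resize(im[v-26:v+27,u-26:u+27],None,fx=5,fy=5,interpolation=cv2.INTER_CUBIC)
    z=np.clip((z.astype(float)-40)*1.8,0,255).astype(np.uint8)
    cv2.polylines(z,[((c-[[u-26,v-26]])*5+2).astype(np.int32)],True,(255,0,0),1);tiles.append(z)
cv2.imwrite("pics/m1.png",np.vstack([np.hstack(tiles[:3]),np.hstack(tiles[3:])])[:,:,::-1])
E
```

```text
sw rect [636.1 -27.5] [178.1  91.6] 45.6 circ [635.3 -26.8] cen [640.5 -21.7] t 53.0 [134. 129. 111.]
stone rect [ 627.  -152.7] [ 74.3 150.1] 88.8 circ [ 629.7 -148.8] cen [ 637.5 -156.3] t 59.0 [134. 129. 111.]
ring rect [ 632.9 -278.4] [162.8 124.4] 78.5 circ [ 623.  -280.2] cen [ 639.6 -288.4] t 67.0 [135. 132. 114.]
otin rect [ 415.4 -380.2] [69.7 58. ] 88.8 circ [ 415.8 -380.1] cen [ 415.5 -380. ] t 143.0 [134. 131. 112.]
jar rect [433.6 364.1] [47.  55.2] 0.2 circ [434.2 364.2] cen [433.5 365.4] t 148.0 [133.  125.5 108. ]
lw rect [ 529.3 -430.8] [118.2 144.8] 30.9 circ [ 523.5 -431.6] cen [ 523.6 -433. ] t 68.0 [133. 121. 104.]
```

View pics/m1.png

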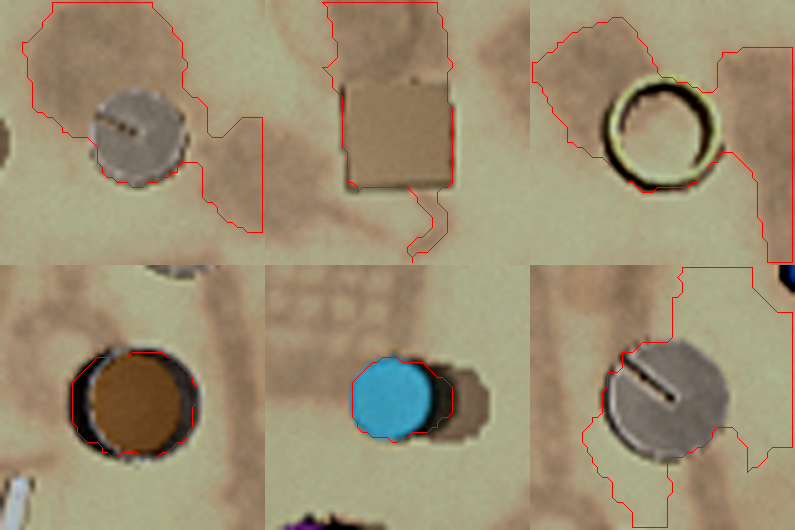

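```bash
cat >> h.py <<'E'
def circ(f,uv,diam,z,pad=22,sc=6):
    """Hough circle of known diameter near pixel uv, at height z -> world"""
    u,v=map(int,uv);im=cv2.medianBlur(f["frame"],3)[v-pad:v+pad+1,u-pad:u+pad+1]
    g=cv2.resize(im,None,fx=sc,fy=sc,interpolation=cv2.INTER_CUBIC)
    r=diam/2*f["fx"]/(f["origin"][2]-z)*sc
    out=[]
    for ch in [g[:,:,0],g[:,:,2],cv2.cvtColor(g,cv2.COLOR_RGB2GRAY)]:
        c=cv2.HoughCircles(cv2.GaussianBlur(ch,(0,0),3),cv2.HOUGH_GRADIENT,2,20,param1=60,param2=15,minRadius=int(r*.93),maxRadius=int(r*1.06))
        if c is not None:
            x,y,rr=c[0][0];q=((x+.5)/sc-.5+u-pad,(y+.5)/sc-.5+v-pad)
            out.append(np.r_[pix2w(f,q,z)[0,:2]*1000,rr/r])
    return np.round(out,2).tolist()
E
python3 - <<'E'
from h import *
f=pickle.load(open("f0.pkl","rb"))["top"];im=f["frame"];s=1.42857
for k,uv,D,z in [("sw",(397,237),.054,.01),("ring",(529,229),.063,.025),("otin",(588,337),.063,.042),("jar",(202,336),.046,.056),("d60",(352,327),.06,.006),("d70",(446,324),.07,.006),("d50",(496,318),.05,.006)]:
    print(k,circ(f,np.array(uv)/s,D,z))
hs=cv2.cvtColor(im,cv2.COLOR_RGB2HSV);m=cv2.inRange(hs,(90,90,60),(110,255,255))
c=blob(f,(141,235),m);print("jar mask",np.round(pix2w(f,cen(c),.056)[0],4),cv2.contourArea(c))
# manual tile readings (5x tiles, origin u-26,v-26)
for k,uv,t,z in [("sw",(397,237),(140,137),.01),("stone",(469,235),(398-265,131),.01),("ring",(529,229),(663.5-530,132),.025),("otin",(588,337),(136,405-265),.042)]:
    u,v=[int(x/s) for x in uv];print(k,np.round(pix2w(f,(( t[0]+.5)/5-.5+u-26,(t[1]+.5)/5-.5+v-26),z)[0],4))
# stone edges: per-row/column strongest gradients
u,v=[int(x/s) for x in (469,235)];g=cv2.GaussianBlur(im.sum(2).astype(np.float32),(0,0),.8)
def edge(prof,pos,lo,hi):
    d=np.gradient(prof);i=lo+np.argmax(np.abs(d[lo:hi]));a=np.abs(d[i-1:i+2]);return i+(a[2]-a[0])/(2*(2*a[1]-a[0]-a[2])+1e-9)
L=[(edge(g[y],y,u-17,u-5),y) for y in range(v-6,v+8)];Rr=[(edge(g[y],y,u+5,u+17),y) for y in range(v-6,v+8)]
for n,e in(("L",L),("R",Rr)):
    p=pix2w(f,e,.01)[:,:2]*1000;l=cv2.fitLine(p.astype(np.float32),cv2.DIST_HUBER,0,.5,.01).ravel();print(n,np.round(np.median(p,0),1),"ang",np.degrees(np.arctan2(l[1],l[0])).round(1))
B=[(x,edge(g[:,x],x,v+5,v+17)) for x in range(u-7,u+8)]
p=pix2w(f,B,.005)[:,:2]*1000;l=cv2.fitLine(p.astype(np.float32),cv2.DIST_HUBER,0,.5,.01).ravel();print("B",np.round(np.median(p,0),1),np.degrees(np.arctan2(l[1],l[0])).round(1))
E
```

```text
sw []
ring [[626.56, -273.34, 0.97], [627.51, -273.38, 0.95], [630.41, -270.7, 0.97]]
otin [[415.12, -379.5, 0.94], [415.4, -365.92, 0.94], [415.12, -379.5, 0.94]]
jar [[432.95, 362.51, 0.94], [433.87, 363.41, 0.96]]
d60 [[446.86, 76.35, 0.99], [446.88, 77.29, 0.98], [446.88, 77.29, 0.98]]
d70 [[448.65, -107.31, 0.98], [448.67, -106.37, 0.99], [449.59, -107.34, 0.99]]
d50 [[458.78, -206.05, 0.98], [458.8, -205.11, 0.94], [459.7, -207.02, 0.98]]
jar mask [0.4335 0.3618 0.056 ] 186.5
sw [ 0.6227 -0.017   0.01  ]
stone [ 0.6261 -0.1579  0.01  ]
ring [ 0.6315 -0.2742  0.025 ]
otin [ 0.4147 -0.3742  0.042 ]
L [ 624.8 -123.9] ang 3.7
R [ 623.4 -190.3] ang -1.4
B [ 591.9 -156.8] -88.5
```

```bash
cat >> h.py <<'E'
def go(x,y,z,yaw_deg):
    """from the present pose: shift along tool x,y,z in mm, and twist in rad"""
    o=manip.get_obs();p=o["ee_pos"];Rm=R.from_euler("xyz",o["tool_rot"]).as_matrix()
    d=Rm.T@(np.array([x,y,z])-p)*1000
    cur=np.degrees(np.arctan2(Rm[1,0],Rm[0,0]));t=(cur-yaw_deg+90)%180-90
    print("from",np.round(p,4),"yaw",round(cur,1),"t",round(o["t"],1),"q7",round(o["joint_positions"][6],2),"-> delta",np.round(d,1).tolist(),"twist",round(np.radians(t),3))
E
python3 - <<'E'
from h import *
f=pickle.load(open("f0.pkl","rb"))["top"];im=cv2.medianBlur(f["frame"],3);s=1.42857
m=((im[:,:,2].astype(int)>127)*255).astype(np.uint8);m=cv2.morphologyEx(m,cv2.MORPH_CLOSE,np.ones((5,5)))
for uv in [(328,328),(472,321)]:
    c=blob(f,(np.array(uv)/s),m,r=55);p=(pix2w(f,c[:,0],.011)[:,:2]*1000).astype(np.float32)
    r=cv2.minAreaRect(p);print(np.round(r[0],1),np.round(r[1],1),round(r[2],2))
go(.625,-.1575,.12,90)
E
```

```text
[445.2 125.5] [140.2 234.9] 1.61
[ 454.  -156.6] [140.2 234.6] 5.95
from [0.2688 0.5639 0.2306] yaw 154.5 t 0.1 q7 -0.09 -> delta [-631.9, -497.8, 111.3] twist 1.126
```

```bash
python3 -m jog '[{"delta_pos":[-630,-500,90],"twist":1.126,"claw":85},{"delta_pos":[-630,-500,90],"twist":1.126,"claw":85},{"delta_pos":[-630,-500,90],"twist":1.126,"claw":85},{"delta_pos":[-630,-500,90],"twist":1.126,"claw":85},{"delta_pos":[-630,-500,90],"twist":1.126,"claw":85},{"delta_pos":[-630,-500,90],"twist":1.126,"claw":85},{"delta_pos":[-630,-500,90],"twist":1.126,"claw":85},{"delta_pos":[-630,-500,90],"twist":1.126,"claw":85}]' 40; python3 -c "
from h import *
go(.625,-.1575,.12,91.5)"
```

```text
t: 0.9
ee_pos: [0.444, 0.2052, 0.1866]
tool_rot: [-3.142, -0.0, 1.565]
wrist_force: [1.1, -0.3, -0.7]
finger_gap: 0.995
finger_force: 0.0
from [0.444  0.2052 0.1866] yaw 89.7 t 0.9 q7 -0.52 -> delta [-361.7, 183.1, 66.5] twist -0.032
```

```bash
python3 -m jog '[{"delta_pos":[-362,183,66],"twist":-0.03,"claw":80},{"delta_pos":[-362,183,66],"twist":-0.03,"claw":80},{"delta_pos":[-362,183,66],"twist":-0.03,"claw":80},{"delta_pos":[-362,183,66],"twist":-0.03,"claw":80},{"delta_pos":[-362,183,66],"twist":-0.03,"claw":80},{"delta_pos":[-362,183,66],"twist":-0.03,"claw":80},{"delta_pos":[-362,183,66],"twist":-0.03,"claw":80},{"delta_pos":[-362,183,66],"twist":-0.03,"claw":80}]'; python3 -m jog '[{"delta_pos":[-10,0,0],"twist":0,"claw":80},{"delta_pos":[-10,0,0],"twist":0,"claw":80}]'; python3 - <<'E'
from h import *
go(.625,-.1575,.03,91.5)
f=grab("scene");u,v=w2pix(f,[.625,-.1575,.05])[0].astype(int)
cv2.imwrite("pics/s1.png",cv2.resize(f["frame"][v-90:v+60,u-100:u+100,::-1],None,fx=4,fy=4,interpolation=cv2.INTER_CUBIC))
E
```

```text
t: 1.7
ee_pos: [0.6223, -0.1467, 0.1219]
tool_rot: [-3.141, -0.0, 1.601]
wrist_force: [0.6, 0.6, 0.7]
finger_gap: 0.938
finger_force: 0.0
t: 1.9
ee_pos: [0.6213, -0.1579, 0.1216]
tool_rot: [-3.14, 0.001, 1.597]
wrist_force: [0.5, 0.4, -0.8]
finger_gap: 0.937
finger_force: 0.0
from [ 0.6213 -0.1579  0.1216] yaw 91.5 t 1.9 q7 0.39 -> delta [0.4, 3.9, 91.6] twist -0.0
```

View pics/s1.png

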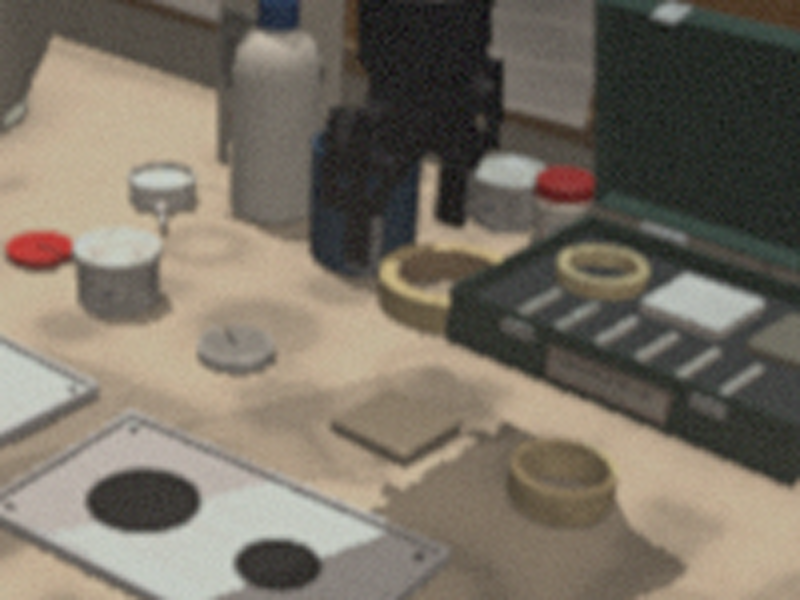

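The scene crop shows the open gripper above and the stone with corners near (333,423), (395,388), (462,425), (405,457) in the crop, ring at (562,480), small weight at (236,348).

```bash
python3 - <<'E'
from h import *
f=pickle.load(open("f0.pkl","rb"))["scene"];u,v=w2pix(f,[.625,-.1575,.05])[0].astype(int)
def q(t,z): return np.round(pix2w(f,[((x+.5)/4-.5+u-100,(y+.5)/4-.5+v-90) for x,y in t],z)[:,:2]*1000,1).tolist()
print(q([(333,423),(395,388),(462,425),(405,457)],.01)); print("sw",q([(236,345)],.01)); print("ring",q([(562,468)],.025))
E
python3 -m jog '[{"delta_pos":[0,3,50],"twist":0,"claw":78},{"delta_pos":[0,3,100],"twist":0,"claw":78},{"delta_pos":[0,3,108],"twist":0,"claw":78},{"delta_pos":[0,3,108],"twist":0,"claw":78}]'
```

```text
[[589.0, -131.7], [651.3, -131.3], [645.3, -190.4], [590.2, -188.9]]
sw [[619.3, -17.1]]
ring [[627.8, -275.0]]
t: 2.35
ee_pos: [0.6244, -0.1531, 0.0142]
tool_rot: [-3.139, -0.001, 1.603]
wrist_force: [-0.3, -0.3, 0.9]
finger_gap: 0.916
finger_force: 0.0
```

```bash
python3 -m jog '[{"delta_pos":[-5,0,0],"twist":0,"claw":78},{"delta_pos":[-5,0,4],"twist":0,"claw":78},{"delta_pos":[-5,0,4],"twist":0,"claw":78}]';  python3 -m jog '[{"delta_pos":[0,0,4],"twist":0,"claw":78},{"delta_pos":[0,0,4],"twist":0,"claw":78}]'; python3 -m jog '[{"delta_pos":[0,0,2],"twist":0,"claw":78},{"delta_pos":[0,0,2],"twist":0,"claw":78}]'
```

```text
t: 2.65
ee_pos: [0.626, -0.1605, 0.012]
tool_rot: [3.139, 0.0, 1.6]
wrist_force: [0.2, 0.3, 0.5]
finger_gap: 0.915
finger_force: 0.0
t: 2.85
ee_pos: [0.6252, -0.1599, 0.0065]
tool_rot: [-3.142, -0.0, 1.601]
wrist_force: [-0.1, 0.5, 0.0]
finger_gap: 0.91
finger_force: 0.0
t: 3.05
ee_pos: [0.6251, -0.16, 0.0043]
tool_rot: [-3.141, -0.0, 1.601]
wrist_force: [0.9, 0.2, -0.4]
finger_gap: 0.916
finger_force: 0.0
```

```bash
python3 -m jog '[{"delta_pos":[0,0,2],"twist":0,"claw":70},{"delta_pos":[0,0,2],"twist":0,"claw":70}]'; python3 -m jog '[{"delta_pos":[0,0,1],"twist":0,"claw":70},{"delta_pos":[0,0,1],"twist":0,"claw":70}]'; python3 -m jog '[{"delta_pos":[0,0,1],"twist":0,"claw":70},{"delta_pos":[0,0,1],"twist":0,"claw":70}]'
```

```text
t: 3.25
ee_pos: [0.6251, -0.16, 0.0023]
tool_rot: [-3.141, -0.0, 1.601]
wrist_force: [-0.0, 0.3, 0.2]
finger_gap: 0.82
finger_force: 0.0
t: 3.45
ee_pos: [0.6252, -0.1601, 0.0014]
tool_rot: [-3.141, -0.0, 1.601]
wrist_force: [-0.1, -0.1, -0.3]
finger_gap: 0.82
finger_force: 0.0
t: 3.65
ee_pos: [0.6252, -0.16, 0.0004]
tool_rot: [-3.142, -0.0, 1.601]
wrist_force: [-0.1, 0.0, -0.7]
finger_gap: 0.819
finger_force: 0.0
```

```bash
python3 -m jog '[{"delta_pos":[0,0,1.5],"twist":0,"claw":70},{"delta_pos":[0,0,1.5],"twist":0,"claw":70}]'; python3 -m jog '[{"delta_pos":[0,0,1.5],"twist":0,"claw":70},{"delta_pos":[0,0,1.5],"twist":0,"claw":70}]'; python3 -m jog '[{"delta_pos":[0,0,0],"twist":0,"claw":50},{"delta_pos":[0,0,0],"twist":0,"claw":50},{"delta_pos":[0,0,0],"twist":0,"claw":50},{"delta_pos":[0,0,0],"twist":0,"claw":50}]' 40
```

```text
t: 3.85
ee_pos: [0.6251, -0.1601, -0.0012]
tool_rot: [-3.141, -0.0, 1.601]
wrist_force: [-0.5, 0.1, 0.1]
finger_gap: 0.817
finger_force: 0.0
t: 4.05
ee_pos: [0.6251, -0.16, -0.0027]
tool_rot: [-3.141, -0.0, 1.601]
wrist_force: [0.5, 0.8, -0.4]
finger_gap: 0.815
finger_force: 0.0
t: 4.45
ee_pos: [0.6254, -0.1602, -0.0022]
tool_rot: [3.141, 0.0, 1.601]
wrist_force: [0.6, -0.6, 1.7]
finger_gap: 0.689
finger_force: 43.3
```

```bash
python3 -m jog '[{"delta_pos":[0,0,-40],"twist":0,"claw":50},{"delta_pos":[0,0,-75],"twist":0,"claw":50},{"delta_pos":[40,-20,-75],"twist":0,"claw":50}]';python3 -c "
from h import *
go(.4439,.174,.05,91.6)"
```

```text
t: 4.75
ee_pos: [0.6074, -0.127, 0.0778]
tool_rot: [3.133, 0.005, 1.594]
wrist_force: [0.3, 0.4, -0.6]
finger_gap: 0.687
finger_force: 43.8
from [ 0.6074 -0.127   0.0778] yaw 91.3 t 4.8 q7 0.35 -> delta [304.8, -156.8, 24.9] twist -0.005
```

```bash
python3 -m jog '[{"delta_pos":[44,-23,0],"twist":0,"claw":50},{"delta_pos":[88,-46,0],"twist":0,"claw":50},{"delta_pos":[132,-69,0],"twist":0,"claw":50},{"delta_pos":[176,-92,0],"twist":0,"claw":50},{"delta_pos":[220,-115,0],"twist":0,"claw":50},{"delta_pos":[264,-138,0],"twist":0,"claw":50},{"delta_pos":[295,-155,10],"twist":0,"claw":50},{"delta_pos":[305,-157,25],"twist":0,"claw":50}]';python3 -m jog '[{"delta_pos":[0,0,10],"twist":0,"claw":50},{"delta_pos":[0,0,10],"twist":0,"claw":50}]';python3 -c "
from h import *
go(.4439,.174,.008,91.6)"
```

```text
t: 5.55
ee_pos: [0.4359, 0.1836, 0.0478]
tool_rot: [3.141, -0.002, 1.606]
wrist_force: [-0.1, -0.6, -1.2]
finger_gap: 0.691
finger_force: 43.8
t: 5.75
ee_pos: [0.4373, 0.1782, 0.0363]
tool_rot: [-3.14, 0.002, 1.6]
wrist_force: [-1.2, -0.5, -0.2]
finger_gap: 0.685
finger_force: 43.7
from [0.4373 0.1782 0.0363] yaw 91.7 t 5.8 q7 -0.36 -> delta [-4.3, 6.5, 28.3] twist 0.002
```

```bash
python3 -m jog '[{"delta_pos":[-4.3,6.5,0],"twist":0,"claw":50},{"delta_pos":[-4.3,6.5,20],"twist":0,"claw":50},{"delta_pos":[-4.3,6.5,24],"twist":0,"claw":50},{"delta_pos":[-4.3,6.5,24],"twist":0,"claw":50}]';python3 -c "
from h import *
go(.4439,.174,.004,91.6)"
```

```text
t: 6.15
ee_pos: [0.4449, 0.1742, 0.0135]
tool_rot: [-3.141, 0.001, 1.599]
wrist_force: [0.7, -0.3, 0.1]
finger_gap: 0.686
finger_force: 43.7
from [0.4449 0.1742 0.0135] yaw 91.6 t 6.2 q7 -0.32 -> delta [-0.1, -1.0, 9.5] twist 0.0
```

```bash
python3 -m jog '[{"delta_pos":[0,-1,5],"twist":0,"claw":50},{"delta_pos":[0,-1,9],"twist":0,"claw":50},{"delta_pos":[0,-1,9],"twist":0,"claw":50}]'; python3 -m jog '[{"delta_pos":[0,0,1],"twist":0,"claw":50},{"delta_pos":[0,0,1],"twist":0,"claw":50}]';python3 -m jog '[{"delta_pos":[0,0,0],"twist":0,"claw":68},{"delta_pos":[0,0,0],"twist":0,"claw":70},{"delta_pos":[0,0,-30],"twist":0,"claw":70},{"delta_pos":[0,0,-80],"twist":0,"claw":70}]'
```

```text
t: 6.45
ee_pos: [0.4434, 0.1753, 0.0044]
tool_rot: [-3.141, 0.0, 1.601]
wrist_force: [-0.1, 0.5, 0.2]
finger_gap: 0.686
finger_force: 43.8
t: 6.65
ee_pos: [0.4437, 0.1754, 0.0037]
tool_rot: [3.141, -0.0, 1.601]
wrist_force: [-0.6, 0.1, -1.4]
finger_gap: 0.688
finger_force: 43.8
t: 7.05
ee_pos: [0.4417, 0.1743, 0.0823]
tool_rot: [-3.137, 0.003, 1.601]
wrist_force: [0.8, 0.5, 0.1]
finger_gap: 0.819
finger_force: 0.0
```

```bash
python3 -m jog '[{"delta_pos":[-45,18,-20],"twist":0,"claw":83},{"delta_pos":[-90,36,-20],"twist":0,"claw":83},{"delta_pos":[-135,54,-20],"twist":0,"claw":83},{"delta_pos":[-180,72,-20],"twist":0,"claw":83},{"delta_pos":[-225,90,-20],"twist":0,"claw":83},{"delta_pos":[-270,110,-20],"twist":0,"claw":83},{"delta_pos":[-315,130,-20],"twist":0,"claw":83},{"delta_pos":[-360,150,-20],"twist":0,"claw":83}]';python3 -m jog '[{"delta_pos":[0,0,0],"twist":0,"claw":83},{"delta_pos":[0,0,0],"twist":0,"claw":83}]'; cat > chk.py <<'E'
from h import *
import sys
n=sys.argv[1];x,y=float(sys.argv[2]),float(sys.argv[3])
f=grab("top");pickle.dump(f,open(n+".pkl","wb"))
u,v=w2pix(f,[x,y,.006])[0].astype(int);print("crop",u-26,v-26)
z=cv2.resize(f["frame"][v-26:v+27,u-26:u+27],None,fx=10,fy=10,interpolation=cv2.INTER_CUBIC)
z=np.clip((z.astype(float)-20)*1.7,0,255).astype(np.uint8)
cv2.imwrite(f"pics/{n}.png",z[:,:,::-1])
E
python3 chk.py k1 .444 .1766; python3 -c "
from h import *
go(.629,-.2745,.04,90)"
```

```text
t: 7.85
ee_pos: [0.6051, -0.1816, 0.1035]
tool_rot: [3.141, -0.0, 1.602]
wrist_force: [0.3, 0.1, -0.1]
finger_gap: 0.971
finger_force: 0.0
t: 8.05
ee_pos: [0.604, -0.1814, 0.1031]
tool_rot: [-3.141, 0.0, 1.598]
wrist_force: [0.0, 0.3, -0.9]
finger_gap: 0.974
finger_force: 0.0
crop 185 204
from [ 0.6041 -0.1796  0.1031] yaw 91.7 t 8.1 q7 0.47 -> delta [-95.6, 22.1, 63.1] twist 0.03
```

View pics/k1.png

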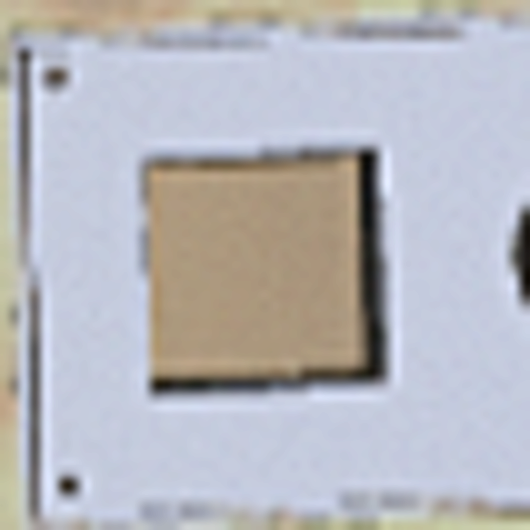

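The stone lies square within the dark square, tan face about (150..360, 165..372) in a dark frame (145..381, 153..388).

```bash
python3 - <<'E'
from h import *
f=pickle.load(open("k1.pkl","rb"));im=cv2.medianBlur(f["frame"],3)
d=im[:,:,0].astype(int)-im[:,:,2];m=((d>8)&(im.max(2)>60)).astype(np.uint8)*255
c=blob(f,(211,230),m,r=18);p=(pix2w(f,c[:,0],.016)[:,:2]*1000).astype(np.float32)
print("stone",np.round(pix2w(f,cen(c),.016)[0]*1000,1),[np.round(a,1) for a in cv2.minAreaRect(p)])
E
python3 -m jog '[{"delta_pos":[-47,11,0],"twist":0.03,"claw":85},{"delta_pos":[-92,22,15],"twist":0.03,"claw":85},{"delta_pos":[-95.5,22,30],"twist":0.03,"claw":85},{"delta_pos":[-95.5,22,30],"twist":0.03,"claw":85},{"delta_pos":[-95.5,22,30],"twist":0.03,"claw":85}]'; python3 -c "
from h import *
go(.629,-.2745,.01,90)"
```

```text
stone [442.6 177.9  16. ] [array([442.9, 177.1]), array([63.9, 63.2]), np.float64(2.6)]
t: 8.6
ee_pos: [0.6295, -0.2721, 0.0736]
tool_rot: [-3.141, -0.002, 1.573]
wrist_force: [-0.4, 1.4, 0.8]
finger_gap: 0.994
finger_force: 0.0
from [ 0.6295 -0.2721  0.0736] yaw 90.1 t 8.6 q7 0.59 -> delta [-2.5, -0.5, 63.6] twist 0.002
```

```bash
python3 -m jog '[{"delta_pos":[-2.5,-0.5,40],"twist":0,"claw":85},{"delta_pos":[-2.5,-0.5,60],"twist":0,"claw":85},{"delta_pos":[-2.5,-0.5,70],"twist":0,"claw":85},{"delta_pos":[-2.5,-0.5,70],"twist":0,"claw":85}]'; python3 -m jog '[{"delta_pos":[0,0,0],"twist":0,"claw":50},{"delta_pos":[0,0,0],"twist":0,"claw":50},{"delta_pos":[0,0,0],"twist":0,"claw":50},{"delta_pos":[0,0,0],"twist":0,"claw":50},{"delta_pos":[0,0,0],"twist":0,"claw":50}]' 30;  python3 -m jog '[{"delta_pos":[0,0,-40],"twist":0,"claw":50},{"delta_pos":[0,0,-80],"twist":0,"claw":50},{"delta_pos":[0,0,-80],"twist":0,"claw":50},{"delta_pos":[0,0,-80],"twist":0,"claw":50}]'; python3 -c "
from h import *
go(.4435,.177,.08,91.6)"
```

```text
t: 9.0
ee_pos: [0.6289, -0.2753, 0.0033]
tool_rot: [-3.141, -0.001, 1.573]
wrist_force: [0.4, 0.1, 0.2]
finger_gap: 0.997
finger_force: 0.0
t: 9.5
ee_pos: [0.63, -0.2773, 0.0058]
tool_rot: [3.139, 0.0, 1.571]
wrist_force: [-1.9, 1.3, 5.5]
finger_gap: 0.717
finger_force: 32.0
t: 9.9
ee_pos: [0.6295, -0.2775, 0.0855]
tool_rot: [3.138, 0.001, 1.571]
wrist_force: [-1.2, 0.0, -1.7]
finger_gap: 0.723
finger_force: 34.1
from [ 0.6295 -0.2775  0.0855] yaw 90.0 t 9.9 q7 0.59 -> delta [454.6, -186.0, 4.6] twist -0.028
```

```bash
python3 -m jog '[{"delta_pos":[46,-19,0],"twist":-0.028,"claw":50},{"delta_pos":[92,-38,0],"twist":-0.028,"claw":50},{"delta_pos":[138,-57,0],"twist":-0.028,"claw":50},{"delta_pos":[184,-76,0],"twist":-0.028,"claw":50},{"delta_pos":[230,-95,0],"twist":-0.028,"claw":50},{"delta_pos":[276,-114,0],"twist":-0.028,"claw":50},{"delta_pos":[322,-132,0],"twist":-0.028,"claw":50},{"delta_pos":[368,-151,0],"twist":-0.028,"claw":50}]';python3 -m jog '[{"delta_pos":[40,-17,0],"twist":0,"claw":50},{"delta_pos":[72,-30,0],"twist":0,"claw":50},{"delta_pos":[72,-30,10],"twist":0,"claw":50},{"delta_pos":[72,-30,20],"twist":0,"claw":50},{"delta_pos":[72,-30,20],"twist":0,"claw":50}]'; python3 -c "
from h import *
go(.4435,.174,.035,91.6)"
```

```text
t: 10.7
ee_pos: [0.4759, 0.0924, 0.0829]
tool_rot: [-3.141, 0.0, 1.599]
wrist_force: [1.2, 0.3, -0.5]
finger_gap: 0.721
finger_force: 34.1
t: 11.2
ee_pos: [0.4448, 0.1602, 0.0617]
tool_rot: [-3.139, 0.002, 1.598]
wrist_force: [0.6, -0.1, -0.8]
finger_gap: 0.719
finger_force: 34.1
from [0.4448 0.1602 0.0617] yaw 91.5 t 11.2 q7 -0.32 -> delta [13.9, -0.8, 26.7] twist -0.001
```

```bash
python3 -m jog '[{"delta_pos":[14,-1,0],"twist":0,"claw":50},{"delta_pos":[14,-1,20],"twist":0,"claw":50},{"delta_pos":[14,-1,32],"twist":0,"claw":50},{"delta_pos":[14,-1,32],"twist":0,"claw":50},{"delta_pos":[14,-1,32],"twist":0,"claw":50}]'; python3 -c "
from h import *
go(.4435,.174,.022,91.6)
f=grab('scene');pickle.dump(f,open('k2.pkl','wb'));u,v=w2pix(f,[.4435,.177,.03])[0].astype(int)
cv2.imwrite('pics/k2.png',cv2.resize(f['frame'][v-40:v+40,u-50:u+50,::-1],None,fx=7,fy=7,interpolation=cv2.INTER_CUBIC))"
```

```text
t: 11.7
ee_pos: [0.4444, 0.1754, 0.0317]
tool_rot: [-3.141, 0.0, 1.598]
wrist_force: [-0.3, 0.5, -1.8]
finger_gap: 0.72
finger_force: 34.1
from [0.4444 0.1754 0.0317] yaw 91.6 t 11.7 q7 -0.32 -> delta [-1.4, -1.0, 9.7] twist -0.001
```

View pics/k2.png

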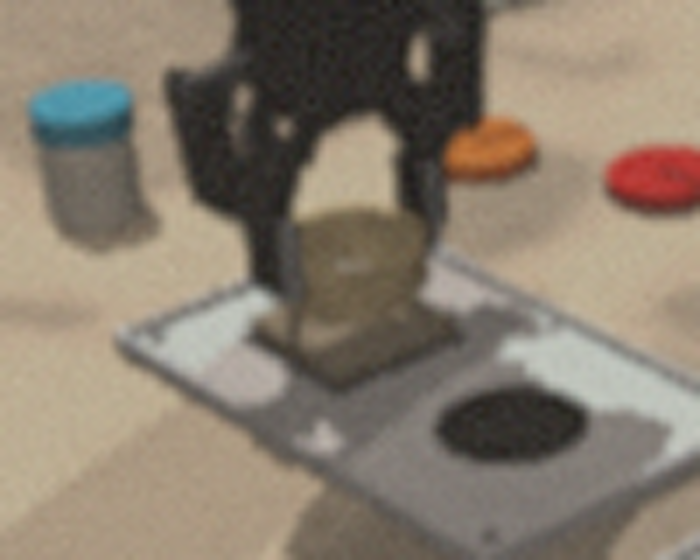

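The scene crop shows the ring held over the stone at about (360,260), roughly level and close above it.

```bash
python3 -m jog '[{"delta_pos":[-1.4,-1,4],"twist":0,"claw":50},{"delta_pos":[-1.4,-1,8],"twist":0,"claw":50},{"delta_pos":[-1.4,-1,8],"twist":0,"claw":50}]';  python3 -m jog '[{"delta_pos":[0,0,1],"twist":0,"claw":50},{"delta_pos":[0,0,1],"twist":0,"claw":50}]'; python3 -m jog '[{"delta_pos":[0,0,1],"twist":0,"claw":50},{"delta_pos":[0,0,1],"twist":0,"claw":50}]'
```

```text
t: 12.05
ee_pos: [0.4431, 0.1742, 0.0232]
tool_rot: [-3.141, 0.0, 1.599]
wrist_force: [-0.5, 0.2, -0.8]
finger_gap: 0.718
finger_force: 34.1
t: 12.25
ee_pos: [0.4433, 0.1744, 0.0226]
tool_rot: [-3.142, -0.0, 1.599]
wrist_force: [0.7, 0.1, -1.3]
finger_gap: 0.72
finger_force: 34.1
t: 12.45
ee_pos: [0.4433, 0.1744, 0.0215]
tool_rot: [-3.142, -0.0, 1.599]
wrist_force: [-0.2, -0.9, -0.9]
finger_gap: 0.721
finger_force: 34.1
```

```bash
python3 -m jog '[{"delta_pos":[0,0,1],"twist":0,"claw":50},{"delta_pos":[0,0,1],"twist":0,"claw":50}]';  python3 -m jog '[{"delta_pos":[0,0,1],"twist":0,"claw":50},{"delta_pos":[0,0,1],"twist":0,"claw":50}]'; python3 -m jog '[{"delta_pos":[0,0,1],"twist":0,"claw":50},{"delta_pos":[0,0,1],"twist":0,"claw":50}]'
```

```text
t: 12.65
ee_pos: [0.4434, 0.1744, 0.0212]
tool_rot: [-3.141, -0.0, 1.599]
wrist_force: [-4.0, -1.4, 10.3]
finger_gap: 0.72
finger_force: 35.0
t: 12.85
ee_pos: [0.4435, 0.1745, 0.021]
tool_rot: [-3.141, -0.001, 1.599]
wrist_force: [-10.1, -4.4, 25.0]
finger_gap: 0.723
finger_force: 36.4
t: 13.05
ee_pos: [0.4435, 0.1745, 0.0208]
tool_rot: [-3.141, -0.001, 1.599]
wrist_force: [-14.5, -7.6, 40.1]
finger_gap: 0.72
finger_force: 37.8
```

```bash
python3 -m jog '[{"delta_pos":[0,0,-3],"twist":0,"claw":50},{"delta_pos":[0,0,-3],"twist":0,"claw":50},{"delta_pos":[0,0,-3],"twist":0,"claw":72},{"delta_pos":[0,0,-3],"twist":0,"claw":80},{"delta_pos":[0,0,-3],"twist":0,"claw":80},{"delta_pos":[0,0,-30],"twist":0,"claw":80},{"delta_pos":[0,0,-70],"twist":0,"claw":80}]'; python3 -m jog '[{"delta_pos":[-25,30,-20],"twist":0,"claw":80},{"delta_pos":[-50,60,-20],"twist":0,"claw":80},{"delta_pos":[-75,95,-20],"twist":0,"claw":80},{"delta_pos":[-100,130,-20],"twist":0,"claw":80},{"delta_pos":[-130,160,-20],"twist":0,"claw":80},{"delta_pos":[-160,178,-20],"twist":0,"claw":80},{"delta_pos":[-192,180,-20],"twist":0,"claw":80},{"delta_pos":[-192,180,-20],"twist":0,"claw":80}]';python3 chk.py k3 .444 .1766; python3 -c "
from h import *
go(.6227,-.017,.03,90)"
```

```text
t: 13.75
ee_pos: [0.4418, 0.1734, 0.0876]
tool_rot: [-3.138, 0.003, 1.599]
wrist_force: [0.1, 1.2, 0.1]
finger_gap: 0.935
finger_force: 0.0
t: 14.55
ee_pos: [0.6286, -0.0191, 0.1083]
tool_rot: [-3.141, 0.003, 1.592]
wrist_force: [0.3, -0.8, 1.3]
finger_gap: 0.937
finger_force: 0.0
crop 185 204
from [ 0.6285 -0.0158  0.1082] yaw 91.3 t 14.6 q7 0.18 -> delta [-0.9, -5.8, 78.2] twist 0.023
```

View pics/k3.png

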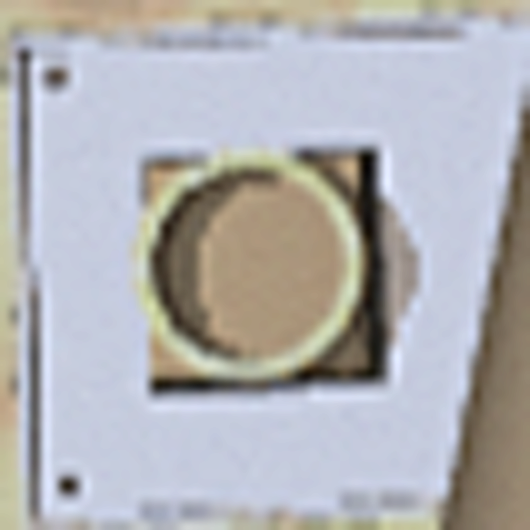

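The ring stands on the stone, its rim about (137..368, 150..380) in the crop, centre (252.5,265).

```bash
python3 - <<'E'
from h import *
f=pickle.load(open("k3.pkl","rb"))
q=lambda t,z:np.round(pix2w(f,((t[0]+.5)/10-.5+185,(t[1]+.5)/10-.5+204),z)[0,:2]*1000,1)
print("ring",q((252.5,265),.041),circ(f,(210,230),.063,.041));print("stone",q((256,268.5),.016));print("square",q((263,270.5),.006))
E
python3 -m jog '[{"delta_pos":[0,0,30],"twist":0.023,"claw":78},{"delta_pos":[0,0,30],"twist":0.023,"claw":75},{"delta_pos":[0,0,30],"twist":0.023,"claw":75}]'
python3 -c "
from h import *
go(.6227,-.017,.03,90)"
```

```text
ring [444.  175.1] [[444.9, 178.01, 1.04], [441.15, 172.58, 0.97], [440.22, 171.68, 1.01]]
stone [444.  177.8]
square [443.8 177.3]
t: 14.9
ee_pos: [0.6281, -0.0114, 0.0784]
tool_rot: [-3.14, -0.0, 1.578]
wrist_force: [-0.5, -0.8, -0.0]
finger_gap: 0.876
finger_force: 0.0
from [ 0.6281 -0.0114  0.0784] yaw 90.4 t 14.9 q7 0.17 -> delta [-5.6, -5.4, 48.4] twist 0.007
```

```bash
python3 - <<'E'
from h import *
f=pickle.load(open("k3.pkl","rb"));im=f["frame"]
fs=grab("scene");pickle.dump(fs,open("k3s.pkl","wb"))
hs=cv2.cvtColor(cv2.medianBlur(im,3),cv2.COLOR_RGB2HSV)
m=cv2.inRange(hs,(22,50,115),(45,255,255))
c=blob(f,(210,208+22),m,r=20) if m[210:250,190:230].any() else None
pts=np.argwhere(m[212:246,192:228])[:,::-1]+[192,212]
p=(pix2w(f,pts,.041)[:,:2]*1000).astype(np.float32)
e=cv2.fitEllipse(p);print(len(p),"rim fit",np.round(e[0],1),np.round(e[1],1), "encl",cv2.minEnclosingCircle(p))
u,v=w2pix(fs,[.444,.177,.03])[0].astype(int);print(u,v)
a=cv2.resize(fs["frame"][v-25:v+25,u-30:u+30],None,fx=9,fy=9,interpolation=cv2.INTER_CUBIC)
cv2.imwrite("pics/k3s.png",np.clip(a.astype(float)*1.4,0,255).astype(np.uint8)[:,:,::-1])
E
```

```text
Traceback (most recent call last):
  File "h.py", line 17, in blob
    return max(cs,key=lambda c:cv2.pointPolygonTest(c,(float(u),float(v)),True))
ValueError: max() iterable argument is empty
```

```bash
python3 - <<'E'
from h import *
f=pickle.load(open("k3.pkl","rb"));im=f["frame"];fs=pickle.load(open("k3s.pkl","rb"))
# outer rim edge: along rays from the manual centre, outermost yellow (R-B high, bright) crossing
g=cv2.resize(im[200:260,180:240],None,fx=10,fy=10,interpolation=cv2.INTER_CUBIC).astype(int)
yel=((g[:,:,1]-g[:,:,2]>18)&(g[:,:,1]>105))
cx,cy=(252.5+50),(265+40);P=[]
for a in np.radians(np.arange(0,360,4)):
    r=np.arange(85,128);x=(cx+r*np.cos(a)).astype(int);y=(cy+r*np.sin(a)).astype(int)
    k=np.where(yel[y,x])[0]
    if len(k): P.append(((cx+r[k].mean()*np.cos(a)+.5)/10-.5+180,(cy+r[k].mean()*np.sin(a)+.5)/10-.5+200))
p=(pix2w(f,P,.041)[:,:2]*1000).astype(np.float32);e=cv2.fitEllipse(p);print(len(p),"rim fit",np.round(e[0],1),np.round(e[1],1))
u,v=w2pix(fs,[.444,.177,.03])[0].astype(int);print(u,v)
a=cv2.resize(fs["frame"][v-25:v+25,u-30:u+30],None,fx=10,fy=10,interpolation=cv2.INTER_CUBIC)
cv2.imwrite("pics/k3s.png",np.clip(a.astype(float)*1.4,0,255).astype(np.uint8)[:,:,::-1])
E
```

```text
65 rim fit [443.1 177. ] [57.4 59.8]
222 206
```

View pics/k3s.png

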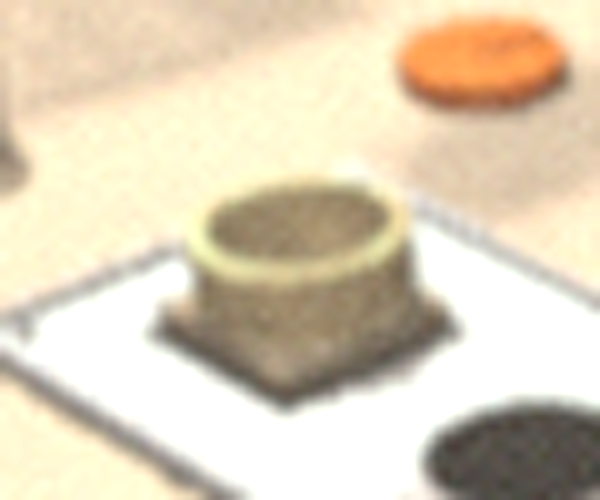

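The scene crop shows the ring upright on the stone: rim centre (297.5,230), square corners at (150,328), (462,330), (287,408).

```bash
python3 - <<'E'
from h import *
f=pickle.load(open("k3s.pkl","rb"))
q=lambda t,z:np.round(pix2w(f,((t[0]+.5)/10-.5+222-30,(t[1]+.5)/10-.5+206-25),z)[0,:2]*1000,1)
print("ring",q((297.5,230.5),.041),"ring L/R/near/far",q((183,230),.041),q((412,230),.041),q((297,283),.041),q((297,178),.041));print("sq",q((306,329),.006),q((150,328),.006),q((462,330),.006),q((287,408),.006))
go(.6227,-.017,.005,90)
E
```

```text
ring [439.1 174.4] ring L/R/near/far [416.5 197.5] [462.1 151.9] [421.  148.7] [458.  201.6]
sq [442.3 180.6] [410.8 212.7] [473.7 148.6] [412.3 146.9]
from [ 0.6288 -0.0116  0.0793] yaw 90.4 t 14.9 q7 0.17 -> delta [-5.4, -6.1, 74.3] twist 0.007
```

```bash
python3 -m jog '[{"delta_pos":[0,0,-30],"twist":0,"claw":83},{"delta_pos":[35,-35,-40],"twist":-0.02,"claw":83},{"delta_pos":[70,-70,-40],"twist":-0.02,"claw":83},{"delta_pos":[105,-105,-40],"twist":-0.02,"claw":83},{"delta_pos":[140,-140,-40],"twist":-0.02,"claw":83},{"delta_pos":[165,-170,-40],"twist":-0.02,"claw":83},{"delta_pos":[182,-183,-40],"twist":-0.02,"claw":83},{"delta_pos":[182,-183,-40],"twist":-0.02,"claw":83}]'; python3 -m jog '[{"delta_pos":[0,0,0],"twist":0,"claw":83},{"delta_pos":[0,0,0],"twist":0,"claw":83}]'; python3 -c "
from h import *
go(.4435,.1745,.065,91.6)"
```

```text
t: 15.75
ee_pos: [0.4433, 0.1718, 0.12]
tool_rot: [3.14, -0.003, 1.601]
wrist_force: [0.4, 0.4, 0.4]
finger_gap: 0.972
finger_force: 0.0
t: 15.95
ee_pos: [0.4457, 0.1679, 0.1192]
tool_rot: [3.14, -0.0, 1.595]
wrist_force: [-0.7, -0.6, -0.4]
finger_gap: 0.978
finger_force: 0.0
from [0.4457 0.1679 0.1192] yaw 91.4 t 15.9 q7 -0.38 -> delta [6.6, -2.1, 54.2] twist -0.004
```

```bash
python3 -m jog '[{"delta_pos":[6.6,-2.1,0],"twist":0,"claw":83},{"delta_pos":[6.6,-2.1,45],"twist":0,"claw":83},{"delta_pos":[6.6,-2.1,54],"twist":0,"claw":83},{"delta_pos":[6.6,-2.1,54],"twist":0,"claw":83},{"delta_pos":[6.6,-2.1,54],"twist":0,"claw":83}]'; python3 -c "
from h import *
go(.4435,.1745,.023,91.6)"
```

```text
t: 16.45
ee_pos: [0.4431, 0.175, 0.0655]
tool_rot: [3.141, 0.0, 1.595]
wrist_force: [0.2, 0.5, 1.2]
finger_gap: 0.971
finger_force: 0.0
from [0.4431 0.175  0.0655] yaw 91.4 t 16.4 q7 -0.35 -> delta [-0.5, 0.4, 42.5] twist -0.004
```

```bash
python3 -m jog '[{"delta_pos":[0,0,30],"twist":0,"claw":83},{"delta_pos":[0,0,42],"twist":0,"claw":83},{"delta_pos":[0,0,42],"twist":0,"claw":83},{"delta_pos":[0,0,42],"twist":0,"claw":50},{"delta_pos":[0,0,42],"twist":0,"claw":50},{"delta_pos":[0,0,42],"twist":0,"claw":50},{"delta_pos":[0,0,42],"twist":0,"claw":50},{"delta_pos":[0,0,42],"twist":0,"claw":50}]' 30; python3 -m jog '[{"delta_pos":[0,0,-4],"twist":0,"claw":50},{"delta_pos":[0,0,-4],"twist":0,"claw":50},{"delta_pos":[2.6,0,-4],"twist":0,"claw":50},{"delta_pos":[2.6,0,-4],"twist":0,"claw":50},{"delta_pos":[2.6,0,-2],"twist":0,"claw":50},{"delta_pos":[2.6,0,-0.5],"twist":0,"claw":50},{"delta_pos":[2.6,0,-0.5],"twist":0,"claw":50}]'
```

```text
t: 17.25
ee_pos: [0.4432, 0.1754, 0.0241]
tool_rot: [3.14, -0.001, 1.596]
wrist_force: [-1.7, -1.0, 5.4]
finger_gap: 0.72
finger_force: 31.2
t: 17.95
ee_pos: [0.4425, 0.1779, 0.024]
tool_rot: [-3.141, -0.001, 1.596]
wrist_force: [-7.7, -1.7, 19.5]
finger_gap: 0.721
finger_force: 34.5
```

```bash
python3 -m jog '[{"delta_pos":[0,0,-1.2],"twist":0,"claw":50},{"delta_pos":[0,0,-1.2],"twist":0,"claw":50},{"delta_pos":[0,0,-1.2],"twist":0,"claw":72},{"delta_pos":[0,0,-1.2],"twist":0,"claw":80},{"delta_pos":[0,0,-1.2],"twist":0,"claw":80},{"delta_pos":[0,0,-30],"twist":0,"claw":80},{"delta_pos":[0,0,-70],"twist":0,"claw":80}]'; python3 -m jog '[{"delta_pos":[-25,30,-20],"twist":0.02,"claw":80},{"delta_pos":[-50,60,-20],"twist":0.02,"claw":80},{"delta_pos":[-75,95,-20],"twist":0.02,"claw":80},{"delta_pos":[-100,130,-20],"twist":0.02,"claw":80},{"delta_pos":[-130,160,-20],"twist":0.02,"claw":80},{"delta_pos":[-160,178,-20],"twist":0.02,"claw":80},{"delta_pos":[-192,180,-20],"twist":0.02,"claw":75},{"delta_pos":[-192,180,-20],"twist":0.02,"claw":75}]';python3 -m jog '[{"delta_pos":[0,0,0],"twist":0,"claw":75},{"delta_pos":[0,0,0],"twist":0,"claw":75}]';python3 chk.py k4 .444 .1766; python3 -c "
from h import *
go(.6227,-.017,.03,90)"
```

```text
t: 18.65
ee_pos: [0.4411, 0.1768, 0.0924]
tool_rot: [-3.138, 0.003, 1.596]
wrist_force: [1.1, 1.3, 0.9]
finger_gap: 0.938
finger_force: 0.0
t: 19.45
ee_pos: [0.6272, -0.0163, 0.1129]
tool_rot: [-3.141, 0.003, 1.569]
wrist_force: [0.7, -0.2, 0.3]
finger_gap: 0.876
finger_force: 0.0
t: 19.65
ee_pos: [0.627, -0.0083, 0.1129]
tool_rot: [-3.141, -0.001, 1.577]
wrist_force: [0.0, 0.8, -0.6]
finger_gap: 0.881
finger_force: 0.0
crop 185 204
from [ 0.627  -0.0081  0.113 ] yaw 90.4 t 19.7 q7 0.16 -> delta [-9.0, -4.4, 82.9] twist 0.007
```

View pics/k4.png

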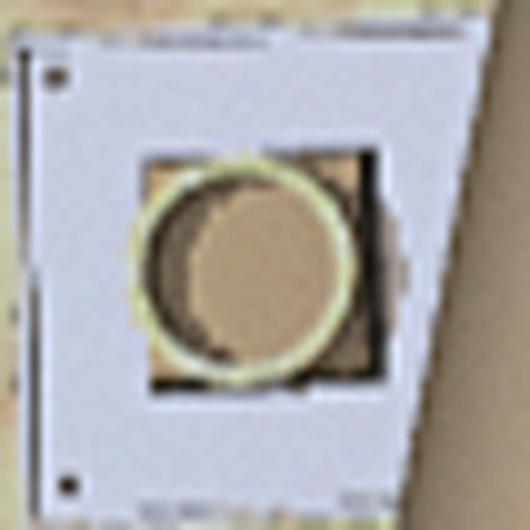

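The ring, now about (129..358, 153..385) with centre (243.5,269), is within about 1 mm of the stone's centre. Next the small weight.

```bash
python3 -m jog '[{"delta_pos":[-9,-4.4,45],"twist":0.007,"claw":75},{"delta_pos":[-9,-4.4,90],"twist":0.007,"claw":72},{"delta_pos":[-9,-4.4,95],"twist":0.007,"claw":70},{"delta_pos":[-9,-4.4,95],"twist":0.007,"claw":70}]'; python3 -c "
from h import *
go(.6227,-.017,-.001,90)"
```

```text
t: 20.1
ee_pos: [0.6223, -0.0177, 0.0179]
tool_rot: [-3.14, -0.0, 1.57]
wrist_force: [-0.3, 0.4, 0.7]
finger_gap: 0.818
finger_force: 0.0
from [ 0.6223 -0.0177  0.0179] yaw 90.0 t 20.1 q7 0.22 -> delta [0.7, 0.5, 18.9] twist -0.001
```

```bash
python3 -m jog '[{"delta_pos":[0.5,0,10],"twist":0,"claw":66},{"delta_pos":[0.5,0,18.5],"twist":0,"claw":66},{"delta_pos":[0.5,0,18.5],"twist":0,"claw":66},{"delta_pos":[0.5,0,18.5],"twist":0,"claw":45},{"delta_pos":[0.5,0,18.5],"twist":0,"claw":45},{"delta_pos":[0.5,0,18.5],"twist":0,"claw":45},{"delta_pos":[0.5,0,18.5],"twist":0,"claw":45}]' 50;python3 -m jog '[{"delta_pos":[0,0,-30],"twist":0,"claw":45},{"delta_pos":[0,0,-70],"twist":0,"claw":45},{"delta_pos":[0,0,-70],"twist":0,"claw":45},{"delta_pos":[0,0,-70],"twist":0,"claw":45}]';python3 -c "
from h import *
go(.4467,.0766,.068,91.6)"
```

```text
t: 20.8
ee_pos: [0.6233, -0.0182, 0.0006]
tool_rot: [3.14, -0.0, 1.569]
wrist_force: [-1.7, 0.6, 6.2]
finger_gap: 0.586
finger_force: 51.7
t: 21.2
ee_pos: [0.6233, -0.0182, 0.0705]
tool_rot: [3.14, -0.001, 1.569]
wrist_force: [-0.1, -1.0, -2.8]
finger_gap: 0.584
finger_force: 53.1
from [ 0.6233 -0.0182  0.0705] yaw 89.9 t 21.2 q7 0.19 -> delta [94.4, -176.8, 2.2] twist -0.03
```

```bash
python3 -m jog '[{"delta_pos":[23,-44,0],"twist":-0.03,"claw":45},{"delta_pos":[46,-88,0],"twist":-0.03,"claw":45},{"delta_pos":[69,-132,0],"twist":-0.03,"claw":45},{"delta_pos":[88,-168,0],"twist":-0.03,"claw":45},{"delta_pos":[94,-177,10],"twist":-0.03,"claw":45},{"delta_pos":[94,-177,30],"twist":-0.03,"claw":45},{"delta_pos":[94,-177,40],"twist":-0.03,"claw":45},{"delta_pos":[94,-177,40],"twist":-0.03,"claw":45}]'; python3 -c "
from h import *
go(.4467,.0776,.0066,91.6)
f=grab('scene');pickle.dump(f,open('k5.pkl','wb'));u,v=w2pix(f,[.4467,.0776,.03])[0].astype(int)
cv2.imwrite('pics/k5.png',np.clip(1.5*cv2.resize(f['frame'][v-30:v+25,u-40:u+40,::-1],None,fx=9,fy=9,interpolation=cv2.INTER_CUBIC).astype(float),0,255).astype(np.uint8))"
```

```text
t: 22.0
ee_pos: [0.445, 0.0752, 0.0279]
tool_rot: [-3.139, 0.002, 1.598]
wrist_force: [-0.0, 0.1, -1.4]
finger_gap: 0.584
finger_force: 53.2
from [0.445  0.0752 0.0279] yaw 91.6 t 22.0 q7 -0.1 -> delta [2.4, 1.8, 21.3] twist -0.001
```

View pics/k5.png

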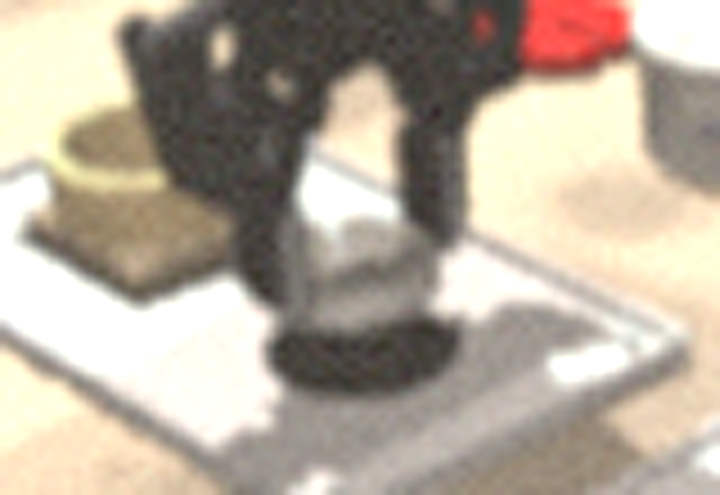

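The weight hangs level between the fingers at about (370,275), above the dark disc at (365,355).

```bash
python3 -m jog '[{"delta_pos":[0.5,1.5,8],"twist":0,"claw":45},{"delta_pos":[0.5,1.5,16],"twist":0,"claw":45},{"delta_pos":[0.5,1.5,18],"twist":0,"claw":45},{"delta_pos":[0.5,1.5,18],"twist":0,"claw":45}]'; python3 -m jog '[{"delta_pos":[0,0,1.5],"twist":0,"claw":45},{"delta_pos":[0,0,1.5],"twist":0,"claw":45}]'; python3 -m jog '[{"delta_pos":[0,0,1.2],"twist":0,"claw":45},{"delta_pos":[0,0,1.2],"twist":0,"claw":45}]'
```

```text
t: 22.45
ee_pos: [0.4472, 0.0764, 0.0112]
tool_rot: [-3.141, 0.0, 1.599]
wrist_force: [-0.0, 0.2, -2.4]
finger_gap: 0.585
finger_force: 53.2
t: 22.65
ee_pos: [0.4475, 0.0767, 0.0101]
tool_rot: [3.141, -0.0, 1.599]
wrist_force: [1.3, 0.4, -2.0]
finger_gap: 0.588
finger_force: 53.2
t: 22.85
ee_pos: [0.4475, 0.0767, 0.0089]
tool_rot: [3.141, -0.0, 1.599]
wrist_force: [-1.4, -0.4, -1.5]
finger_gap: 0.58
finger_force: 53.2
```

```bash
python3 -m jog '[{"delta_pos":[-1,-0.8,1],"twist":0,"claw":45},{"delta_pos":[-1,-0.8,1],"twist":0,"claw":45}]'; python3 -m jog '[{"delta_pos":[0,0,1],"twist":0,"claw":45},{"delta_pos":[0,0,1],"twist":0,"claw":45}]';python3 -m jog '[{"delta_pos":[0,0,0.8],"twist":0,"claw":45},{"delta_pos":[0,0,0.8],"twist":0,"claw":45}]'
```

```text
t: 23.05
ee_pos: [0.4465, 0.0755, 0.0078]
tool_rot: [-3.141, -0.0, 1.599]
wrist_force: [0.8, -0.8, -1.2]
finger_gap: 0.588
finger_force: 53.2
t: 23.25
ee_pos: [0.4466, 0.0756, 0.0068]
tool_rot: [-3.142, -0.0, 1.599]
wrist_force: [-0.0, -0.5, -1.1]
finger_gap: 0.585
finger_force: 53.2
t: 23.45
ee_pos: [0.4468, 0.0756, 0.0066]
tool_rot: [-3.141, -0.0, 1.599]
wrist_force: [-4.8, -0.9, 9.4]
finger_gap: 0.591
finger_force: 54.3
```

```bash
python3 -m jog '[{"delta_pos":[0,0,-0.8],"twist":0,"claw":45},{"delta_pos":[0,0,-0.8],"twist":0,"claw":60},{"delta_pos":[0,0,-0.8],"twist":0,"claw":66},{"delta_pos":[0,0,-0.8],"twist":0,"claw":66},{"delta_pos":[0,0,-40],"twist":0,"claw":70},{"delta_pos":[0,0,-85],"twist":0,"claw":85},{"delta_pos":[-40,0,-95],"twist":0,"claw":85},{"delta_pos":[-85,-2,-95],"twist":0,"claw":85}]'; python3 -m jog '[{"delta_pos":[-45,-3,0],"twist":0,"claw":85},{"delta_pos":[-90,-6,0],"twist":0,"claw":85},{"delta_pos":[-135,-9,0],"twist":0,"claw":85},{"delta_pos":[-180,-12,0],"twist":0,"claw":85},{"delta_pos":[-225,-15,0],"twist":0,"claw":85},{"delta_pos":[-270,-20,0],"twist":0,"claw":85},{"delta_pos":[-315,-25,0],"twist":0,"claw":85},{"delta_pos":[-360,-30,0],"twist":0,"claw":85}]'; python3 -m jog '[{"delta_pos":[0,0,0],"twist":0,"claw":85},{"delta_pos":[0,0,0],"twist":0,"claw":85}]';python3 - <<'E'
from h import *
go(.415,-.3785,.06,90)
d=pickle.load(open("f0.pkl","rb"));f=d["scene"]
print(np.round(pix2w(f,[(378.7,302.4)],.042)*1000,1))
g=grab("top");pickle.dump(g,open("k6.pkl","wb"))
u,v=w2pix(g,[.4467,.0766,.006])[0].astype(int);print(u-26,v-26)
a=cv2.resize(g["frame"][v-26:v+27,u-26:u+27],None,fx=7,fy=7,interpolation=cv2.INTER_CUBIC)
b=cv2.resize(f["frame"][277:330,353:406],None,fx=7,fy=7,interpolation=cv2.INTER_CUBIC)
cv2.imwrite("pics/k6.png",np.clip(1.7*(np.hstack([a,b]).astype(float)-20),0,255).astype(np.uint8)[:,:,::-1])
E
```

```text
t: 24.25
ee_pos: [0.4488, -0.0089, 0.1033]
tool_rot: [3.137, -0.002, 1.603]
wrist_force: [-0.4, -0.4, -1.2]
finger_gap: 0.995
finger_force: 0.0
t: 25.05
ee_pos: [0.427, -0.3717, 0.1008]
tool_rot: [3.141, -0.0, 1.6]
wrist_force: [0.5, 1.2, 0.8]
finger_gap: 0.997
finger_force: 0.0
t: 25.25
ee_pos: [0.4262, -0.3713, 0.1007]
tool_rot: [-3.141, 0.0, 1.596]
wrist_force: [-0.4, 0.8, -0.1]
finger_gap: 0.994
finger_force: 0.0
from [ 0.4262 -0.3713  0.1007] yaw 91.4 t 25.2 q7 0.96 -> delta [-6.9, -11.4, 40.7] twist 0.025
[[ 415.  -377.1   42. ]]
220 202
```

View pics/k6.png

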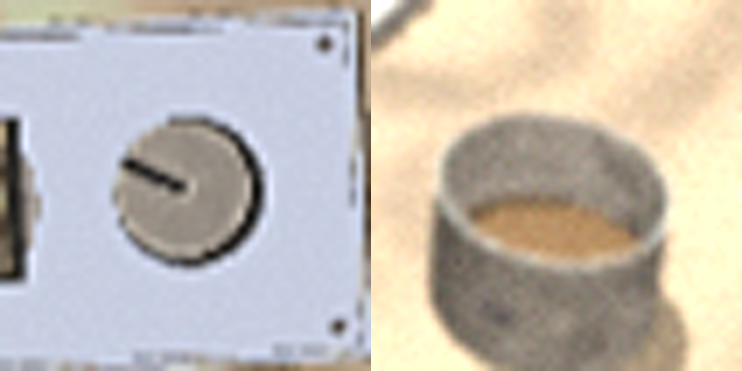

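Left: the weight lies in its disc, face about (115..252, 118..262); right: the tin's rim spans (440..667, 112..270).

```bash
python3 - <<'E'
from h import *
d=pickle.load(open("f0.pkl","rb"));f=d["scene"];g=pickle.load(open("k6.pkl","rb"))
q=lambda f,t,o,s,z:np.round(pix2w(f,((t[0]+.5)/s-.5+o[0],(t[1]+.5)/s-.5+o[1]),z)[0,:2]*1000,1)
print("weight",q(g,(183.5,190.5),(220,202),7,.016),"tin scene",q(f,(182.5,191),(353,277),7,.042))
print("tin top rim",q(d["top"],(141.5,140),(int(588/1.42857)-26,int(337/1.42857)-26),5,.042))
go(.415,-.377,.04,90)
E
```

```text
weight [446.4  78.5] tin scene [ 411.6 -379.5]
tin top rim [ 414.7 -377.2]
from [ 0.4271 -0.3699  0.1007] yaw 91.6 t 25.3 q7 0.96 -> delta [-6.8, -12.2, 60.7] twist 0.028
```

```bash
python3 -m jog '[{"delta_pos":[-7.5,-12,0],"twist":0.028,"claw":85},{"delta_pos":[-7.5,-12,20],"twist":0.028,"claw":85},{"delta_pos":[-7.5,-12,40],"twist":0.028,"claw":85},{"delta_pos":[-7.5,-12,40],"twist":0.028,"claw":85},{"delta_pos":[-7.5,-12,40],"twist":0.028,"claw":85}]';python3 -c "
from h import *
go(.415,-.3775,.014,90)"
```

```text
t: 25.8
ee_pos: [0.4152, -0.3775, 0.0615]
tool_rot: [-3.141, -0.0, 1.571]
wrist_force: [-0.4, -0.6, -0.4]
finger_gap: 0.995
finger_force: 0.0
from [ 0.4152 -0.3775  0.0615] yaw 90.0 t 25.8 q7 0.99 -> delta [0.0, -0.2, 47.5] twist 0.0
```

```bash
python3 -m jog '[{"delta_pos":[0,0,20],"twist":0,"claw":85},{"delta_pos":[0,0,40],"twist":0,"claw":85},{"delta_pos":[0,0,47.5],"twist":0,"claw":85},{"delta_pos":[0,0,47.5],"twist":0,"claw":85}]';python3 -m jog '[{"delta_pos":[0,0,0],"twist":0,"claw":50},{"delta_pos":[0,0,0],"twist":0,"claw":50},{"delta_pos":[0,0,0],"twist":0,"claw":50},{"delta_pos":[0,0,0],"twist":0,"claw":50},{"delta_pos":[0,0,0],"twist":0,"claw":50}]' 30; python3 -m jog '[{"delta_pos":[0,0,-40],"twist":0,"claw":50},{"delta_pos":[0,0,-80],"twist":0,"claw":50},{"delta_pos":[0,0,-80],"twist":0,"claw":50},{"delta_pos":[0,0,-80],"twist":0,"claw":50}]';python3 -c "
from h import *
go(.4489,-.107,.09,95.9)"
```

```text
t: 26.2
ee_pos: [0.4153, -0.3777, 0.0137]
tool_rot: [-3.141, -0.0, 1.571]
wrist_force: [-0.0, -0.3, 0.6]
finger_gap: 0.996
finger_force: 0.0
t: 26.7
ee_pos: [0.416, -0.3785, 0.015]
tool_rot: [3.14, 0.001, 1.571]
wrist_force: [-1.6, 2.7, 6.6]
finger_gap: 0.72
finger_force: 31.6
t: 27.1
ee_pos: [0.4161, -0.3782, 0.0949]
tool_rot: [3.139, 0.001, 1.571]
wrist_force: [0.6, -0.1, -1.0]
finger_gap: 0.721
finger_force: 33.6
from [ 0.4161 -0.3782  0.0949] yaw 90.0 t 27.1 q7 0.96 -> delta [271.2, 32.9, 4.8] twist -0.103
```

```bash
python3 -m jog '[{"delta_pos":[44,5,0],"twist":-0.103,"claw":50},{"delta_pos":[88,10,0],"twist":-0.103,"claw":50},{"delta_pos":[132,16,0],"twist":-0.103,"claw":50},{"delta_pos":[176,21,0],"twist":-0.103,"claw":50},{"delta_pos":[220,26,0],"twist":-0.103,"claw":50},{"delta_pos":[255,31,0],"twist":-0.103,"claw":50},{"delta_pos":[270,33,10],"twist":-0.103,"claw":50},{"delta_pos":[270,33,30],"twist":-0.103,"claw":50}]';python3 -m jog '[{"delta_pos":[0,0,20],"twist":0,"claw":50},{"delta_pos":[0,0,20],"twist":0,"claw":50},{"delta_pos":[0,0,20],"twist":0,"claw":50}]';python3 -c "
from h import *
go(.4489,-.1078,.0215,95.9)"
```

```text
t: 27.9
ee_pos: [0.4493, -0.1054, 0.0633]
tool_rot: [3.14, -0.001, 1.678]
wrist_force: [-0.4, -0.3, -1.8]
finger_gap: 0.721
finger_force: 33.6
t: 28.2
ee_pos: [0.4477, -0.1089, 0.0433]
tool_rot: [-3.14, 0.001, 1.672]
wrist_force: [0.3, -1.6, 0.2]
finger_gap: 0.721
finger_force: 33.6
from [ 0.4477 -0.1089  0.0433] yaw 95.8 t 28.2 q7 0.44 -> delta [0.9, 1.4, 21.7] twist -0.001
```

```bash
python3 -m jog '[{"delta_pos":[0.9,1.4,10],"twist":0,"claw":50},{"delta_pos":[0.9,1.4,20],"twist":0,"claw":50},{"delta_pos":[0.9,1.4,20],"twist":0,"claw":50},{"delta_pos":[0.9,1.4,20],"twist":0,"claw":50}]';python3 -m jog '[{"delta_pos":[0,0,1.2],"twist":0,"claw":50},{"delta_pos":[0,0,1.2],"twist":0,"claw":50}]';python3 -m jog '[{"delta_pos":[0,0,0.8],"twist":0,"claw":50},{"delta_pos":[0,0,0.8],"twist":0,"claw":50}]'
```

```text
t: 28.6
ee_pos: [0.4495, -0.1071, 0.0234]
tool_rot: [-3.141, 0.0, 1.674]
wrist_force: [0.0, 0.2, -1.3]
finger_gap: 0.723
finger_force: 33.6
t: 28.8
ee_pos: [0.4498, -0.1069, 0.0225]
tool_rot: [3.141, -0.0, 1.674]
wrist_force: [0.4, -0.1, -0.4]
finger_gap: 0.72
finger_force: 33.6
t: 29.0
ee_pos: [0.4497, -0.1069, 0.0216]
tool_rot: [3.141, -0.0, 1.674]
wrist_force: [0.6, -0.3, -0.3]
finger_gap: 0.726
finger_force: 33.6
```

```bash
python3 -m jog '[{"delta_pos":[-0.9,-0.8,0],"twist":0,"claw":50},{"delta_pos":[-0.9,-0.8,0.8],"twist":0,"claw":50},{"delta_pos":[-0.9,-0.8,0.8],"twist":0,"claw":50}]';python3 -m jog '[{"delta_pos":[0,0,0.6],"twist":0,"claw":50},{"delta_pos":[0,0,0.6],"twist":0,"claw":50}]'
```

```text
t: 29.3
ee_pos: [0.449, -0.108, 0.021]
tool_rot: [-3.142, -0.0, 1.674]
wrist_force: [-2.1, 0.2, 6.1]
finger_gap: 0.717
finger_force: 34.1
t: 29.5
ee_pos: [0.449, -0.108, 0.0209]
tool_rot: [-3.141, -0.001, 1.674]
wrist_force: [-7.4, 2.3, 18.4]
finger_gap: 0.722
finger_force: 35.1
```

```bash
python3 -m jog '[{"delta_pos":[0,0,-1],"twist":0,"claw":50},{"delta_pos":[0,0,-1],"twist":0,"claw":72},{"delta_pos":[0,0,-1],"twist":0,"claw":80},{"delta_pos":[0,0,-1],"twist":0,"claw":80},{"delta_pos":[0,0,-1],"twist":0,"claw":80},{"delta_pos":[0,0,-35],"twist":0,"claw":80},{"delta_pos":[0,0,-80],"twist":0,"claw":80},{"delta_pos":[0,0,-90],"twist":0,"claw":80}]';python3 -m jog '[{"delta_pos":[46,3,0],"twist":0.103,"claw":70},{"delta_pos":[92,6,0],"twist":0.103,"claw":70},{"delta_pos":[138,9,0],"twist":0.103,"claw":70},{"delta_pos":[184,12,0],"twist":0.103,"claw":70},{"delta_pos":[230,15,0],"twist":0.103,"claw":70},{"delta_pos":[276,18,0],"twist":0.103,"claw":70},{"delta_pos":[322,21,0],"twist":0.103,"claw":70},{"delta_pos":[368,24,0],"twist":0.103,"claw":70}]';python3 -m jog '[{"delta_pos":[50,3,0],"twist":0,"claw":70},{"delta_pos":[85,6,0],"twist":0,"claw":70},{"delta_pos":[85,6,0],"twist":0,"claw":70},{"delta_pos":[85,6,0],"twist":0,"claw":70}]';python3 -c "
from h import *
go(.4335,.362,.07,90)
g=grab('top');pickle.dump(g,open('k7.pkl','wb'))"
```

```text
t: 30.3
ee_pos: [0.4509, -0.1086, 0.1137]
tool_rot: [3.136, 0.0, 1.673]
wrist_force: [0.6, -0.2, -0.4]
finger_gap: 0.94
finger_force: 0.0
t: 31.1
ee_pos: [0.4344, 0.2625, 0.1098]
tool_rot: [-3.141, -0.0, 1.571]
wrist_force: [0.8, 0.4, 1.0]
finger_gap: 0.819
finger_force: 0.0
t: 31.5
ee_pos: [0.4406, 0.3458, 0.1093]
tool_rot: [-3.141, 0.001, 1.572]
wrist_force: [1.2, -1.1, -0.0]
finger_gap: 0.82
finger_force: 0.0
from [0.4406 0.3458 0.1093] yaw 90.1 t 31.5 q7 -0.61 -> delta [16.3, -7.1, 39.3] twist 0.001
```

```bash
python3 -m jog '[{"delta_pos":[16.3,-7,0],"twist":0,"claw":72},{"delta_pos":[16.3,-7,15],"twist":0,"claw":72},{"delta_pos":[16.3,-7,15],"twist":0,"claw":72},{"delta_pos":[16.3,-7,15],"twist":0,"claw":72}]';python3 -c "
from h import *
go(.4335,.362,.007,90)
f=pickle.load(open('f0.pkl','rb'))['scene'];hs=cv2.cvtColor(f['frame'],cv2.COLOR_RGB2HSV);m=cv2.inRange(hs,(92,110,60),(108,255,255));c=blob(f,(184,185),m,r=25);x,y,w,h=cv2.boundingRect(c);print(x,y,w,h,np.round(pix2w(f,[(x+(w-1)/2,y+(h-1)*.36)],.056)*1000,1))"
```

```text
t: 31.95
ee_pos: [0.4339, 0.3609, 0.0946]
tool_rot: [-3.141, 0.001, 1.57]
wrist_force: [-0.7, 0.4, -0.3]
finger_gap: 0.842
finger_force: 0.0
from [0.4339 0.3609 0.0946] yaw 90.0 t 31.9 q7 -0.63 -> delta [1.2, -0.3, 87.6] twist -0.001
177 178 13 7 [[430.1 361.9  56. ]]
```

```bash
python3 -m jog '[{"delta_pos":[1,0,25],"twist":0,"claw":72},{"delta_pos":[1,0,50],"twist":0,"claw":72},{"delta_pos":[1,0,75],"twist":0,"claw":72},{"delta_pos":[1,0,87],"twist":0,"claw":72},{"delta_pos":[1,0,87],"twist":0,"claw":72}]';python3 -m jog '[{"delta_pos":[0,0,0],"twist":0,"claw":34},{"delta_pos":[0,0,0],"twist":0,"claw":34},{"delta_pos":[0,0,0],"twist":0,"claw":34},{"delta_pos":[0,0,0],"twist":0,"claw":34},{"delta_pos":[0,0,0],"twist":0,"claw":34},{"delta_pos":[0,0,0],"twist":0,"claw":34}]' 30; python3 -m jog '[{"delta_pos":[0,0,-40],"twist":0,"claw":34},{"delta_pos":[0,0,-85],"twist":0,"claw":34},{"delta_pos":[0,0,-105],"twist":0,"claw":34},{"delta_pos":[0,0,-105],"twist":0,"claw":34},{"delta_pos":[0,0,-105],"twist":0,"claw":34}]';python3 -c "
from h import *
go(.4593,-.2064,.11,95.9)"
```

```text
t: 32.45
ee_pos: [0.4335, 0.3618, 0.007]
tool_rot: [-3.14, 0.002, 1.57]
wrist_force: [-0.4, -0.2, -0.6]
finger_gap: 0.839
finger_force: 0.0
t: 33.05
ee_pos: [0.4348, 0.3635, 0.0097]
tool_rot: [3.14, -0.002, 1.571]
wrist_force: [-1.7, -2.0, 6.3]
finger_gap: 0.516
finger_force: 29.9
t: 33.55
ee_pos: [0.4339, 0.3631, 0.1135]
tool_rot: [3.141, -0.001, 1.571]
wrist_force: [-0.4, 1.3, -0.6]
finger_gap: 0.522
finger_force: 31.1
from [0.4339 0.3631 0.1135] yaw 90.0 t 33.5 q7 -0.64 -> delta [-569.5, 25.3, 2.9] twist -0.103
```

```bash
python3 -m jog '[{"delta_pos":[-46,2,0],"twist":-0.103,"claw":34},{"delta_pos":[-92,4,0],"twist":-0.103,"claw":34},{"delta_pos":[-138,6,0],"twist":-0.103,"claw":34},{"delta_pos":[-184,8,0],"twist":-0.103,"claw":34},{"delta_pos":[-230,10,0],"twist":-0.103,"claw":34},{"delta_pos":[-276,12,0],"twist":-0.103,"claw":34},{"delta_pos":[-322,14,0],"twist":-0.103,"claw":34},{"delta_pos":[-368,16,0],"twist":-0.103,"claw":34}]';python3 -m jog '[{"delta_pos":[-46,2,0],"twist":0,"claw":34},{"delta_pos":[-92,-2,0],"twist":0,"claw":34},{"delta_pos":[-138,-7,0],"twist":0,"claw":34},{"delta_pos":[-170,-9,0],"twist":0,"claw":34},{"delta_pos":[-185,-9,0],"twist":0,"claw":34},{"delta_pos":[-185,-9,0],"twist":0,"claw":34},{"delta_pos":[-185,-9,0],"twist":0,"claw":34}]';python3 -c "
from h import *
go(.4593,-.206,.05,95.9)"
```

```text
t: 34.35
ee_pos: [0.4489, -0.0068, 0.1122]
tool_rot: [-3.14, -0.0, 1.674]
wrist_force: [0.9, -0.1, -0.3]
finger_gap: 0.517
finger_force: 31.1
t: 35.05
ee_pos: [0.4594, -0.1895, 0.1122]
tool_rot: [-3.14, -0.0, 1.673]
wrist_force: [1.1, -0.1, -0.3]
finger_gap: 0.52
finger_force: 31.1
from [ 0.4594 -0.1895  0.1122] yaw 95.9 t 35.0 q7 0.58 -> delta [-16.4, -1.7, 62.2] twist -0.0
```

```bash
python3 -m jog '[{"delta_pos":[-16.4,-1.7,0],"twist":0,"claw":34},{"delta_pos":[-16.4,-1.7,35],"twist":0,"claw":34},{"delta_pos":[-16.4,-1.7,70],"twist":0,"claw":34},{"delta_pos":[-16.4,-1.7,88],"twist":0,"claw":34},{"delta_pos":[-16.4,-1.7,92],"twist":0,"claw":34},{"delta_pos":[-16.4,-1.7,92],"twist":0,"claw":34}]';python3 -c "
from h import *
go(.4593,-.206,.0175,95.9)"
```

```text
t: 35.65
ee_pos: [0.4599, -0.2055, 0.0209]
tool_rot: [-3.14, -0.001, 1.675]
wrist_force: [0.3, -0.2, -0.2]
finger_gap: 0.523
finger_force: 31.1
from [ 0.4599 -0.2055  0.0209] yaw 96.0 t 35.6 q7 0.76 -> delta [-0.4, -0.6, 3.4] twist 0.001
```

```bash
python3 -m jog '[{"delta_pos":[-0.4,-0.6,3],"twist":0,"claw":34},{"delta_pos":[-0.4,-0.6,3],"twist":0,"claw":34}]';python3 -m jog '[{"delta_pos":[0,0,1],"twist":0,"claw":34},{"delta_pos":[0,0,1],"twist":0,"claw":34}]';python3 -m jog '[{"delta_pos":[0,0,0.8],"twist":0,"claw":34},{"delta_pos":[0,0,0.8],"twist":0,"claw":34}]'
```

```text
t: 35.85
ee_pos: [0.4601, -0.2068, 0.0189]
tool_rot: [3.14, -0.0, 1.674]
wrist_force: [0.4, -0.0, -0.7]
finger_gap: 0.52
finger_force: 31.1
t: 36.05
ee_pos: [0.4598, -0.2069, 0.0175]
tool_rot: [3.141, -0.0, 1.674]
wrist_force: [0.0, -0.8, -0.9]
finger_gap: 0.518
finger_force: 31.1
t: 36.25
ee_pos: [0.4595, -0.2069, 0.0164]
tool_rot: [3.142, -0.0, 1.674]
wrist_force: [0.5, 0.3, -0.2]
finger_gap: 0.522
finger_force: 31.1
```

```bash
python3 -m jog '[{"delta_pos":[0.6,0,0.8],"twist":0,"claw":34},{"delta_pos":[0.6,0,0.8],"twist":0,"claw":34}]';python3 -m jog '[{"delta_pos":[0,0,0.6],"twist":0,"claw":34},{"delta_pos":[0,0,0.6],"twist":0,"claw":34}]'
```

```text
t: 36.45
ee_pos: [0.4595, -0.2066, 0.0157]
tool_rot: [3.141, 0.0, 1.674]
wrist_force: [-1.0, -1.1, 2.7]
finger_gap: 0.514
finger_force: 31.1
t: 36.65
ee_pos: [0.4596, -0.2066, 0.0156]
tool_rot: [3.141, -0.0, 1.673]
wrist_force: [-4.8, 1.3, 12.5]
finger_gap: 0.517
finger_force: 31.2
```

Seated; release, rise and retreat, then look at both trays.

```bash
python3 -m jog '[{"delta_pos":[0,0,-0.8],"twist":0,"claw":40},{"delta_pos":[0,0,-0.8],"twist":0,"claw":60},{"delta_pos":[0,0,-0.8],"twist":0,"claw":66},{"delta_pos":[0,0,-0.8],"twist":0,"claw":66},{"delta_pos":[0,0,-0.8],"twist":0,"claw":66},{"delta_pos":[0,0,-40],"twist":0,"claw":66},{"delta_pos":[0,0,-85],"twist":0,"claw":66},{"delta_pos":[0,0,-125],"twist":0,"claw":66}]';python3 -m jog '[{"delta_pos":[-40,0,0],"twist":0,"claw":66},{"delta_pos":[-80,0,0],"twist":0,"claw":66},{"delta_pos":[-120,0,0],"twist":0,"claw":66},{"delta_pos":[-160,0,0],"twist":0,"claw":66},{"delta_pos":[-200,0,0],"twist":0,"claw":66},{"delta_pos":[-220,0,0],"twist":0,"claw":66},{"delta_pos":[-220,0,0],"twist":0,"claw":66}]'; python3 - <<'E'
from h import *
g=grab('top');pickle.dump(g,open('k8.pkl','wb'))
u,v=w2pix(g,[.4541,-.1567,.006])[0].astype(int);print(u-48,v-32)
a=cv2.resize(g["frame"][v-32:v+32,u-48:u+48],None,fx=8,fy=8,interpolation=cv2.INTER_CUBIC)
cv2.imwrite("pics/k8.png",np.clip(1.7*(a.astype(float)-20),0,255).astype(np.uint8)[:,:,::-1])
E
```

```text
t: 37.45
ee_pos: [0.4591, -0.2067, 0.1415]
tool_rot: [-3.141, 0.0, 1.673]
wrist_force: [1.7, 0.1, 0.3]
finger_gap: 0.772
finger_force: 0.0
t: 38.15
ee_pos: [0.4805, -0.4285, 0.1395]
tool_rot: [-3.14, 0.002, 1.67]
wrist_force: [-1.9, 0.9, -0.0]
finger_gap: 0.775
finger_force: 0.0
281 192
```

View pics/k8.png

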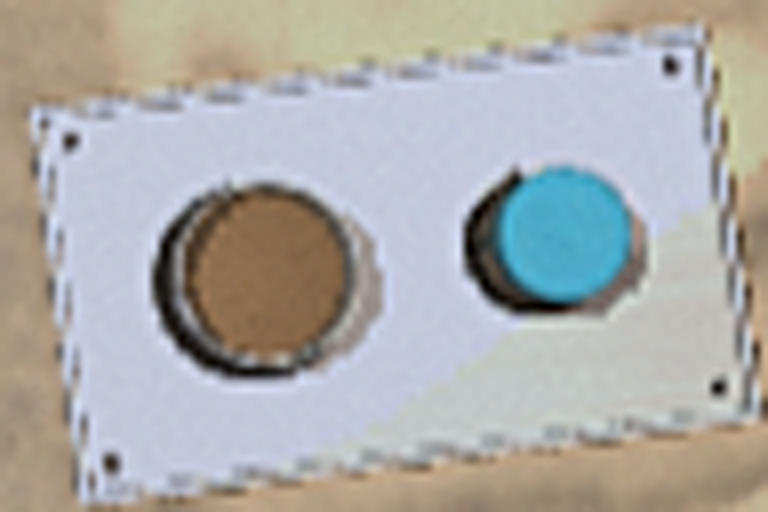

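Jar lid centred about (564,235), tin rim about (172..356, 183..369), both upright; dark edges remain to the left, as the parallax should give.

```bash
python3 - <<'E'
from h import *
f=pickle.load(open("k8.pkl","rb"));im=f["frame"]
q=lambda t,z:np.round(pix2w(f,((t[0]+.5)/8-.5+281,(t[1]+.5)/8-.5+192),z)[0,:2]*1000,1)
hs=cv2.cvtColor(cv2.medianBlur(im,3),cv2.COLOR_RGB2HSV)
c=blob(f,(351,221),cv2.inRange(hs,(90,90,60),(110,255,255)));print("jar",q((564,235),.062),np.round(pix2w(f,cen(c),.062)[0]*1000,1),"want 459.3 -206.4")
c=blob(f,(314,226),cv2.inRange(hs,(5,70,60),(25,255,255)),r=20);e=cv2.fitEllipse(c)
for z in(.020,.03,.04): print("soil",z,np.round(pix2w(f,cen(c),z)[0]*1000,1),np.round(np.array(e[1])*(1.2107-z)/.42858,1))
print("tin rim",q((264,276),.048),circ(f,(314,226),.063,.048),"want 448.9 -107.0")
E
```

```text
jar [ 459.7 -207. ] [ 459.5 -206.9   62. ] want 459.3 -206.4
soil 0.02 [ 450.7 -110.8   20. ] [52.5 55.5]
soil 0.03 [ 450.3 -109.8   30. ] [52. 55.]
soil 0.04 [ 449.8 -108.9   40. ] [51.6 54.5]
tin rim [ 448.7 -107.4] [[447.0, -98.85, 0.94], [446.95, -101.56, 1.03], [447.85, -101.59, 1.03]] want 448.9 -107.0
```

```bash
python3 -c "
from workcell import manip
print(manip.close_job())"
```

```text
the job is handed in; nothing more can be done
None
```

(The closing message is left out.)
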